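Make up the battery charging rail on the repair bench

ROBOT

A 6-joint arm with a two-finger parallel gripper is mounted at the origin on the work surface. World frame = base frame: x ahead of the robot, y to its left, z up, the work surface at z = 0. Lengths are in m, angles in rad, forces in N, time in s.
With the tool pointing down it reaches from about 0.375 to 0.9 m from the base axis. Payload 3.1 kg.
Tool frame: the origin (TCP) lies midway between the tips of the shut fingers; the grasp point (between the pads) lies manip.hold_point_z behind it (manip.hold_point_z is the distance from the TCP to the grasp point, in m); z points along the fingers, y is the direction in which the jaws open and shut (so a half turn about z gives the same grasp; the last joint's range is limited). The gripper opens to 85 mm and grips with 20 to 120 N. Pads are 22 mm wide; open, the fingers measure 114 mm over their backs; the gripper's body (76 mm by 85 mm) begins 54 mm behind the grasp point. The pads swing forward as they close: fully open they stand 13 mm farther back than shut.
Start: joints at [0.984, 0.527, 1.433, -0, 1.181, -0.178], TCP at [0.248, 0.573, 0.231] pointing down, gripper open.
Joint ranges: [-3.08, 3.08], [-0.75, 2.2], [0.22, 2.44], [-1.43, 4.57], [0, 2.65], [-2.85, 2.85]. Speed limits (rad/s): [2.79, 2.79, 3.14, 3.14, 3.14, 3.14].

INTERFACE

Orientations are given as a unit quaternion [x, y, z, w].
In Python, from station import manip, snapshot, workorder, models gives the robot as it stands.
- The arm moves only by the tool jog_arm, never from a script. Its argument "commands" is a list of rows, each a list of 5 numbers: the opening in per cent of the stroke, from 0 (shut) to 100 (fully open), then the shift along the world's x, y, z in cm, then the turn about the world's z in rad. A call has 1 to 8 rows; each row shifts and turns the pose as measured when the row begins; what a row does not reach is not made up. A row lasts 1/12 s, in which the tool goes at most 41.7 mm and 7.16 degrees, less where a joint would pass 70% of its speed; a pose out of reach is approached as far as the arm can. A call with a gripper value outside its range is refused whole. The fingers move at their own pace and stop on an object; "squeeze" is the grip in N (left out, the last holds). Time passes only in rows, so rows that do not move let the fingers close. It gives the time, the measured TCP pose, the force and the opening at its end, in the units of the state.
- manip.sense(): the state, without advancing time (a new reading comes with each control period).
- snapshot(name): name is "scene" or "top" or "wrist"; returns a dict with "image" (480x640x3 uint8, red, green, blue), "intrinsics" (3x3 intrinsics, pixels), "D" ([k1, k2, p1, p2, k3] as OpenCV has them; the pictures are not rectified), "extrinsics" (4x4, takes a point from camera to world coordinates); the wrist camera has in their place "hand_eye" (4x4, takes a point from camera to tool coordinates, whose origin is the TCP and whose axes are the flange's). Camera axes: x right, y down, z forward; pixel columns grow to the right and rows downward; lengths in m; the calibration is good to about 2 mm. A picture is of the moment at which its call begins: read the wrist's pose just before it. There is no depth.
- workorder.sign_off(): hands the job in, once; it reports no verdict.
Trained networks look in a picture, given as the dict that the camera call returned (one of the last four; its "shot" number tells which), for a name from the list of things; names that differ only in an ending like _2 or _b are one class to them, and where a whole thing is asked for, a point or a joint stands for the part that bears it (a point fixed in the world has none). Each returns a list of dicts, best first, with "score" (0 to 1); they miss things now and then, are a little off and sometimes report something else, mostly with a low value. They report only what shows in the picture. A call takes as long as a camera call. They do not tell look-alikes from the thing itself.
- models.find_in(picture, name): "centre" ([x, y, z] in m, in world coordinates, good to about 4 mm: the middle of the surface that is visible of it).
- models.pinpoint(picture, name): "centre" ([x, y, z] in m, in world coordinates, good to about 4 mm: a listed point, or the origin of a listed thing).
The state is a dict: "t": time; "q": joint angles; "qd": joint speeds; "tau": joint torques, N m; "tcp_pos": TCP position; "tool_rot": TCP orientation; "force": force on the tool from outside, world axes, zero at the start; "ft_torque": the same for the moment, N m; "finger_gap": opening from 0.0 (shut) to 1.0 (fully open).
Only numpy, scipy, OpenCV 4.12 (cv2) and the standard library are available. Lean on these libraries where they do the work, as an engineer would, in place of code of your own. Each camera call takes 0.05 s, during which the arm holds its last target. There are 200 camera calls.

TASK

Make the battery charging rail ready for the night: no pack may be handled while the rail is on, so if its push-push button has been left in, press it once and see that it springs out, and then let the tall pack and the small pack that sits in the fast cradle (the one with the finned heat sink) change places. Stand every loose pack from the mat in an empty cradle of its own, upright and fully home between the corner guides, setting packs down rather than dropping them. With all packs in place and the rail still off, press the button to switch it on and make sure that it stays in; leave the multimeter, heat sink and tape roll where they are.

Things in the scene. Friction and masses are not known exactly. Their poses are not given: they have to be found in the camera images.
- tall_pack_center (a point): tall battery pack, 90 x 46 mm (x, y) and 68 mm tall, about 0.52 kg, grey plastic block with rounded edges; the point is its centre, half-way up; x along its 90 mm length, y across its 46 mm width, z up; it fits a cradle either way round; it starts in cradle A
- swap_pack_center (a point): small battery pack that starts in the fast cradle, 90 x 46 mm (x, y) and 50 mm tall, about 0.36 kg, grey plastic block with rounded edges; the point is its centre, half-way up; x along its 90 mm length, y across its 46 mm width, z up; it fits a cradle either way round
- loose_pack0_center (a point): small battery pack that starts upright on the mat in front of the rail, if it is there at all (1 to 3 of the three are), 90 x 46 mm (x, y) and 50 mm tall, about 0.36 kg, grey plastic block with rounded edges; the point is its centre, half-way up; x along its 90 mm length, y across its 46 mm width, z up; it fits a cradle either way round
- loose_pack1_center (a point): small battery pack that starts upright on the mat in front of the rail, if it is there at all (1 to 3 of the three are), 90 x 46 mm (x, y) and 50 mm tall, about 0.36 kg, grey plastic block with rounded edges; the point is its centre, half-way up; x along its 90 mm length, y across its 46 mm width, z up; it fits a cradle either way round
- loose_pack2_center (a point): small battery pack that starts upright on the mat in front of the rail, if it is there at all (1 to 3 of the three are), 90 x 46 mm (x, y) and 50 mm tall, about 0.36 kg, grey plastic block with rounded edges; the point is its centre, half-way up; x along its 90 mm length, y across its 46 mm width, z up; it fits a cradle either way round
- fast_cradle: black cradle 118 x 68 mm; origin under the centre of its pocket, x along the pocket away from the robot, z up; pocket floor 12 mm above the origin; pocket 98 x 54 mm, bounded only by four L-shaped corner guides (16 mm long, 12 mm high), open at the middle of the long sides; told from the others by the finned aluminium heat sink 45 mm high behind its pocket (x = 60 to 94 mm)
- cradle_a: black cradle 118 x 68 mm; origin under the centre of its pocket, x along the pocket away from the robot, z up; pocket floor 12 mm above the origin; pocket 98 x 54 mm, bounded only by four L-shaped corner guides (16 mm long, 12 mm high), open at the middle of the long sides; plain housing 20 mm high at x = 60 to 94 mm; cradle A is the one in which the tall pack stands at the start
- cradle_b: black cradle 118 x 68 mm; origin under the centre of its pocket, x along the pocket away from the robot, z up; pocket floor 12 mm above the origin; pocket 98 x 54 mm, bounded only by four L-shaped corner guides (16 mm long, 12 mm high), open at the middle of the long sides; plain housing 20 mm high at x = 60 to 94 mm; empty at the start
- cradle_c: black cradle 118 x 68 mm; origin under the centre of its pocket, x along the pocket away from the robot, z up; pocket floor 12 mm above the origin; pocket 98 x 54 mm, bounded only by four L-shaped corner guides (16 mm long, 12 mm high), open at the middle of the long sides; plain housing 20 mm high at x = 60 to 94 mm; empty at the start
- cradle_d: black cradle 118 x 68 mm; origin under the centre of its pocket, x along the pocket away from the robot, z up; pocket floor 12 mm above the origin; pocket 98 x 54 mm, bounded only by four L-shaped corner guides (16 mm long, 12 mm high), open at the middle of the long sides; plain housing 20 mm high at x = 60 to 94 mm; empty at the start
- mains_button (a joint): push-push mains button, m of downward travel: 0 = out = OFF, about 0.005 = latched in = ON, stop at 0.0103. Each press right to the stop and release changes it over: from out it stays in, from in it springs out; a shorter press may change nothing. Spring 1.6 N at the top, 3.5 N at the stop; press at 10 mm/s (force stop 8 to 20 N): faster, its catch may trip a force stop half-way
- mains_button_top (a point): centre of the top of that button: flat white cap 30 mm across on the grey switch box (56 mm wide, 56 mm high) standing on one end of the rail; 13 mm proud of the box when out, 8 mm when latched in. The grey box standing on the other end is the power supply, 62 mm high
- rail: aluminium rail of the charger, fixed, 165 x 610 mm and 18 mm high, that carries switch box, five cradles (88 mm apart, in any order) and supply box in a row along its y; origin on the table below the row's middle, cradle origins stand 18 mm above it
- multimeter: bystander: black multimeter 145 x 78 x 34 mm lying on the mat; origin at its underside
- heat_sink: bystander: loose finned aluminium heat sink 85 x 65 x 30 mm; origin at its underside
- tape_roll: bystander: roll of orange tape 60 mm across, 18 mm high, lying flat; origin at its underside
Mind the look-alikes: they are no part of the job. Leave any purple look-alike of the part that bears loose_pack1_center alone.

How it is judged:
By the outcome, as a careful person would: the job done as asked, in the order asked, and still so for the second after the job is handed in, with the robot touching nothing.
Of loose_pack0, loose_pack1, loose_pack2 only 1 to 3 are there at a start; the rules pass over those that are not, and their reading is None.
At some moment in a run one of loose_pack0, loose_pack1, loose_pack2 may be knocked a few centimetres aside while the robot is not near it.
It also fails if it takes over 210 s, if anything falls off the work surface, if the arm or the gripper's body presses on something with over 40 N, if the wrist force passes 120 N, or if a joint passes its speed limit or range.

## Working session

There is one attempt and no reset: what is moved stays moved. The work goes in short steps, Python scripts to look and compute and a tool call to move; the robot and the scene stay as the last step left them, time stands still between calls to the robot, and variables do not carry over. Pictures are saved under pics/ and viewed, about 12 in all and at most 16, crops included, and the job is handed in when it is done.

Besides the shell and the picture viewer there is one more tool, called after "Request:" as name([rows], argument=value, ...), one row to a line, values as JSON. jog_arm: Moves the arm, as the interface text tells. Its arguments: {"type":"object","properties":{"commands":{"type":"array","items":{"type":"array","items":{"type":"number"}}},"squeeze":{"type":"number"}},"required":["commands"]}

```bash
mkdir -p pics; ls; cat > h.py <<'E'
from station import manip, snapshot, workorder, models
import numpy as np, cv2
def save(s,n,crop=None,scale=1):
    im=s["image"][:,:,::-1]
    if crop: im=im[crop[1]:crop[3],crop[0]:crop[2]]
    cv2.imwrite("pics/"+n,cv2.resize(im,None,fx=scale,fy=scale,interpolation=cv2.INTER_CUBIC))
def T(s):
    if "extrinsics" in s: return np.array(s["extrinsics"])
    from scipy.spatial.transform import Rotation as R
    st=manip.sense();M=np.eye(4);M[:3,:3]=R.from_quat(st["tool_rot"]).as_matrix();M[:3,3]=st["tcp_pos"]
    return M@np.array(s["hand_eye"])
def px2w(s,uv,z):
    p=cv2.undistortPoints(np.array(uv,float).reshape(-1,1,2),np.array(s["intrinsics"]),np.array(s["D"])).reshape(-1,2)
    M=T(s);d=np.c_[p,np.ones(len(p))]@M[:3,:3].T;o=M[:3,3]
    return o+d*((z-o[2])/d[:,2])[:,None]
def w2px(s,P):
    M=np.linalg.inv(T(s));r=cv2.Rodrigues(M[:3,:3])[0]
    return cv2.projectPoints(np.array(P,float).reshape(-1,1,3),r,M[:3,3],np.array(s["intrinsics"]),np.array(s["D"]))[0].reshape(-1,2)
E
python3 - <<'E'
from h import *
print(manip.sense()); print(manip.hold_point_z)
for c in("top","scene"):
    s=snapshot(c);save(s,c+"0.png")
    for n in ["tall_pack_center","swap_pack_center","fast_cradle","cradle_a","mains_button_top","rail","multimeter","heat_sink","tape_roll"]:
        for f in (models.pinpoint,):
            print(c,n,[(np.round(d["centre"],3).tolist(),round(d["score"],2)) for d in f(s,n)][:6])
E
```

```text
pics
{'t': 0.0, 'q': array([ 9.83451472e-01,  5.28464296e-01,  1.43391881e+00, -2.99573059e-05,
        1.18138579e+00, -1.78505458e-01]), 'qd': array([-0.0005809 , -0.00090609,  0.0011054 ,  0.00048419,  0.00040228,
        0.00012396]), 'tau': array([-5.49194738e-04, -4.42350698e+01, -1.78018320e+01, -2.51341407e-04,
        8.57577834e-03,  7.52658480e-06]), 'tcp_pos': array([0.2480424 , 0.57288528, 0.23032951]), 'tool_rot': array([ 2.02993272e-01,  9.79179528e-01, -1.01449246e-03, -3.93713666e-04]), 'force': array([ 1.09122831e+00, -6.07497348e-01, -3.70956086e-04]), 'ft_torque': array([-0.00703062, -0.01516546, -0.01217354]), 'finger_gap': 1.0009169699374973}
0.0187
top tall_pack_center [([0.634, 0.005, 0.063], 0.61)]
top swap_pack_center [([0.634, 0.099, 0.055], 0.73)]
top fast_cradle [([0.634, 0.092, 0.02], 0.57)]
top cradle_a [([0.639, -0.167, 0.019], 0.93), ([0.632, 0.181, 0.021], 0.69), ([0.639, 0.005, 0.019], 0.56)]
top mains_button_top [([0.644, -0.267, 0.083], 0.64)]
top rail [([0.639, 0.002, -0.001], 0.98)]
top multimeter [([0.54, -0.479, -0.004], 0.79)]
top heat_sink [([0.499, 0.476, 0.0], 0.64)]
top tape_roll [([0.655, 0.444, 0.0], 0.79)]
scene tall_pack_center [([0.64, 0.002, 0.065], 0.91)]
scene swap_pack_center [([0.641, 0.006, 0.021], 0.7)]
scene fast_cradle [([0.633, 0.095, 0.018], 0.84)]
scene cradle_a [([0.64, 0.011, 0.022], 0.96), ([0.636, -0.083, 0.016], 0.87), ([0.632, 0.187, 0.019], 0.82), ([0.638, -0.167, 0.012], 0.72)]
scene mains_button_top [([0.642, -0.264, 0.082], 0.67)]
scene rail [([0.639, 0.004, -0.0], 0.79)]
scene multimeter [([0.54, -0.487, -0.0], 0.8)]
scene heat_sink [([0.494, 0.482, 0.001], 0.67)]
scene tape_roll [([0.658, 0.447, 0.003], 0.86)]
```

View pics/top0.png

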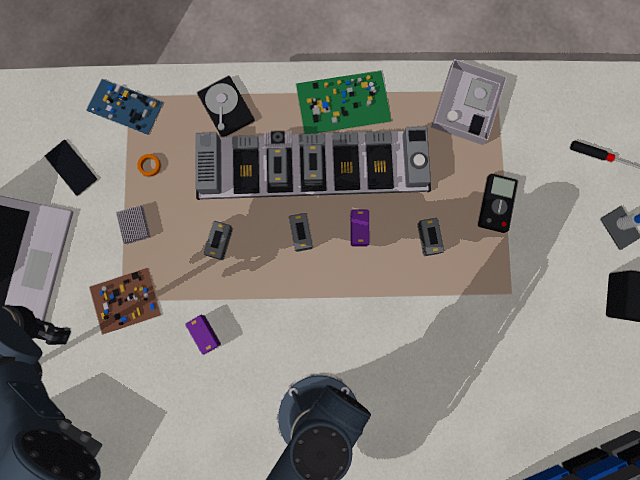

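View pics/scene0.png

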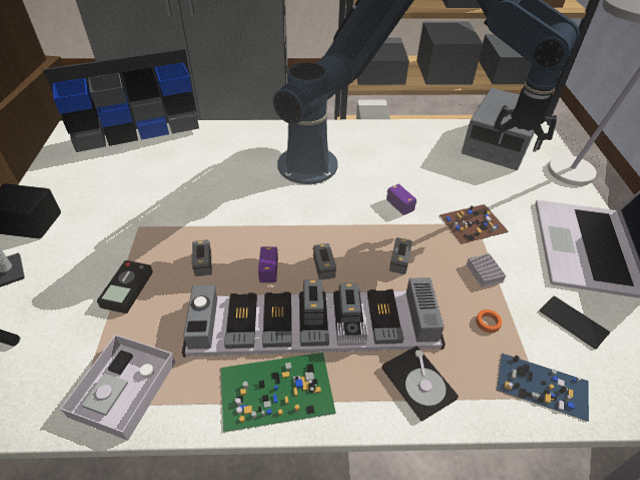

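Candidates (top image): loose grey packs at (218,240), (301,231) and (430,236). Purple look-alikes at (360,227) and (203,334) stay where they are. The tall pack is at (313,160) in A and the swap pack at (280,165) in the fast cradle, in front of the finned sink. The button at (418,160) seems latched, so I'm going there first.

Request:
jog_arm([
  [0,1.7,-3.6,0,0.018],
  [0,1.7,-3.6,0,0.018],
  [0,1.7,-3.6,0,0.018],
  [0,1.7,-3.6,0,0.018],
  [0,1.7,-3.6,0,0.018],
  [0,1.7,-3.6,0,0.018],
  [0,1.7,-3.6,0,0.018],
  [0,1.7,-3.6,0,0.018],
], squeeze=50)

```text
t: 1.67
tcp_pos: [0.3849, 0.2829, 0.2323]
tool_rot: [0.121, 0.993, 0.005, 0.002]
force: [1.1, 0.9, 0.3]
finger_gap: 0.001
```

Request:
jog_arm([
  [0,1.7,-3.6,0,0.018],
  [0,1.7,-3.6,0,0.018],
  [0,1.7,-3.6,0,0.018],
  [0,1.7,-3.6,0,0.018],
  [0,1.7,-3.6,0,0.018],
  [0,1.7,-3.6,0,0.018],
  [0,1.7,-3.6,0,0.018],
  [0,1.7,-3.6,0,0.018],
])

```text
t: 2.33
tcp_pos: [0.5253, -0.0197, 0.2349]
tool_rot: [0.045, 0.999, 0.006, 0.005]
force: [0.0, 0.1, 0.3]
finger_gap: 0.002
```

```bash
python3 - <<'E'
from h import *
s=snapshot("wrist");save(s,"w1.png");print(np.round(s["hand_eye"],3).tolist(),manip.sense()["tcp_pos"],manip.sense()["tool_rot"])
for n in ["loose_pack0_center","tall_pack_center","swap_pack_center","fast_cradle","cradle_a","mains_button_top"]:
            print(n,[(np.round(d["centre"],3).tolist(),round(d["score"],2)) for d in models.pinpoint(s,n)][:6])
E
```

```text
[[-0.0, -0.965, -0.263, 0.066], [1.0, -0.0, 0.0, 0.0], [-0.0, -0.263, 0.965, -0.142], [0.0, 0.0, 0.0, 1.0]] [ 0.53082319 -0.02735868  0.23549193] [0.04717482 0.99884781 0.00258807 0.00841921]
loose_pack0_center [([0.468, 0.039, 0.025], 0.91), ([0.635, -0.081, 0.018], 0.65)]
tall_pack_center []
swap_pack_center [([0.636, 0.098, 0.055], 0.72)]
fast_cradle []
cradle_a [([0.636, -0.081, 0.018], 0.95), ([0.634, 0.181, 0.018], 0.59), ([0.638, -0.169, 0.015], 0.56)]
mains_button_top [([0.638, -0.268, 0.086], 0.94)]
```

View pics/w1.png

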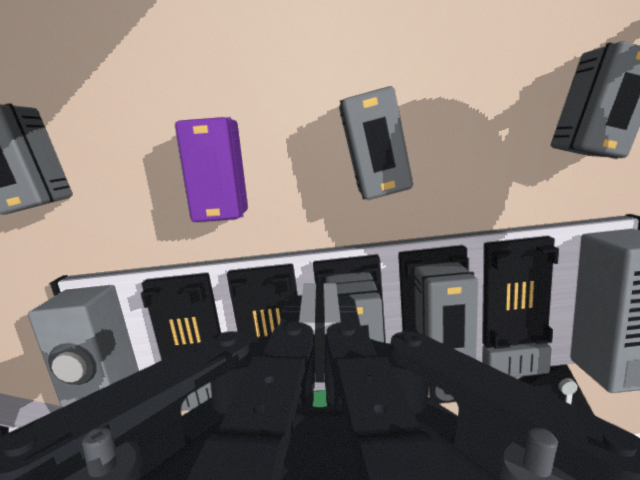

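Request:
jog_arm([
  [0,1.5,-3.4,0,0.016],
  [0,1.5,-3.4,0,0.016],
  [0,1.5,-3.4,0,0.016],
  [0,1.5,-3.4,0,0.016],
  [0,1.5,-3.4,0,0.016],
  [0,1.5,-3.4,0,0.016],
  [0,1.5,-3.4,0,0.016],
  [0,0,0,0,0],
])

```text
t: 3.35
tcp_pos: [0.6274, -0.245, 0.2354]
tool_rot: [-0.028, 1.0, 0.008, -0.0]
force: [-0.3, 0.8, 1.0]
finger_gap: -0.002
```

```bash
python3 - <<'E'
from h import *
s=snapshot("wrist");save(s,"w2.png");print(manip.sense()["tcp_pos"],manip.sense()["tool_rot"])
t=snapshot("top");c=snapshot("scene")
save(c,"s2.png",(150,260,260,370),5)
for q in(s,t,c):
  print([(np.round(d["centre"],4).tolist(),round(d["score"],2)) for d in models.pinpoint(q,"mains_button_top")][:3])
E
```

```text
[ 0.62591855 -0.24131087  0.23499106] [-0.02817894  0.99955466  0.00971455 -0.00143426]
[([0.6381, -0.2665, 0.0837], 0.71)]
[]
[([0.64, -0.2659, 0.0844], 0.58)]
```

View pics/w2.png

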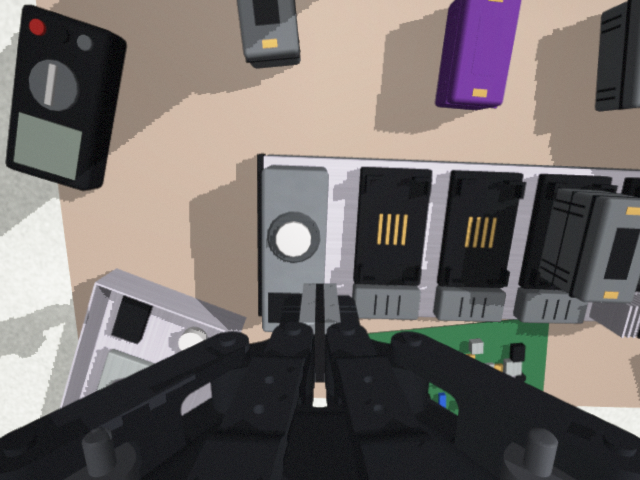

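View pics/s2.png

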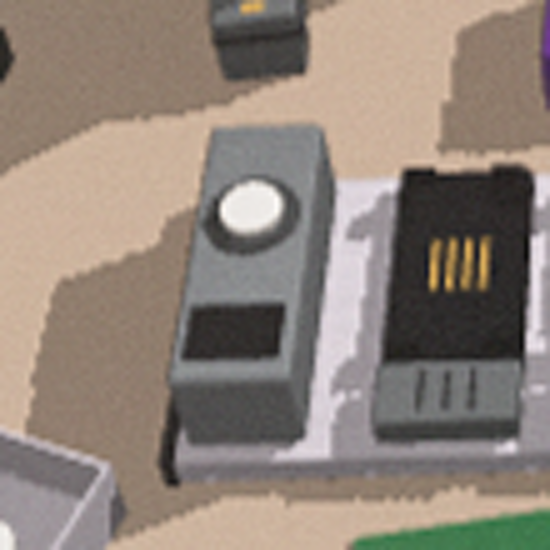

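```bash
python3 - <<'E'
from h import *
c=snapshot("scene")
for z in(.074,.082,.087): print(z,w2px(c,[[.639,-.266,z]]))
g=cv2.cvtColor(c["image"],cv2.COLOR_RGB2GRAY);print(g[288:322,188:214])
s=snapshot("wrist")
hsv=s["image"].astype(int)
m=(hsv.min(2)>200).astype(np.uint8);n,l,st,ce=cv2.connectedComponentsWithStats(m)
for i in range(1,n):
  if st[i,4]>300: print(st[i],ce[i],[px2w(s,ce[i],z).round(4).tolist() for z in(.082,.087)])
M=T(s);print(M[:3,3])
E
```

```text
0.074 [[199.49214379 301.55618601]]
0.082 [[198.94681411 299.52483649]]
0.087 [[198.6031845 298.2448778]]
[[184 185 186 162 125 123 131 133 135 133 133 137 136 130 137 135 133 128
  134 132 133 132 138 136 134 140]
 [183 185 189 144 123 131 134 133 133 135 135 135 138 139 133 134 137 134
  138 133 138 132 139 130 135 143]
 [182 182 189 128 126 133 135 137 131 137 137 138 138 135 133 135 134 132
  137 136 135 137 139 140 134 141]
 [184 186 189 129 128 137 132 133 134 135 134 134 136 135 134 130 137 134
  133 135 135 140 135 138 142 133]
 [181 185 168 115 126 136 126 135 135 133 137 134 134 133 132 137 136 133
  132 134 137 132 133 138 140 121]
 [186 189 161 118 126 135 135 131 133 136 136 132 135 138 133 135 135 133
  135 134 136 138 137 137 140 119]
 [182 187 152 125 129 136 134 132 134 133 136 138 136 133 133 135 134 139
  137 133 134 136 137 138 142 113]
 [185 186 132 124 130 136 135 138 135 136 118 117 107 108 104 108 125 119
  134 137 137 135 136 137 147 111]
 [184 190 128 128 130 134 133 135 123 132 135 163 199 179 171 124  94  88
  107 132 137 139 139 139 144 105]
 [182 189 133
[... 2811 characters left out ...]
087]]]
[ 255  161  328  122 3623] [371.7479989 194.1576042] [[[0.5964, -0.1936, 0.082]], [[0.5958, -0.1944, 0.087]]]
[   0  201   63  120 5769] [ 29.17958052 264.26763737] [[[0.6713, -0.4776, 0.082]], [[0.6694, -0.4736, 0.087]]]
[267 227  34  33 879] [283.13424346 242.79749716] [[[0.6411, -0.2639, 0.082]], [[0.6397, -0.2636, 0.087]]]
[  72  303  103   98 1930] [130.45492228 344.33212435] [[[0.7431, -0.3979, 0.082]], [[0.74, -0.3953, 0.087]]]
[   0  326   57  111 3136] [ 21.49043367 384.00924745] [[[0.7902, -0.5025, 0.082]], [[0.7863, -0.4982, 0.087]]]
[585 410  54  26 600] [617.355      418.31833333] [[[0.8054, 0.0745, 0.082]], [[0.8013, 0.0692, 0.087]]]
[ 0.55886936 -0.24463803  0.37786575]
```

Request:
jog_arm([
  [0,1.4,-2.4,-1,-0.06],
  [0,0,0,-3,0],
  [0,0,0,-3,0],
  [0,0,0,-3,0],
  [0,0,0,-2,0],
  [0,0,0,0,0],
  [0,0,0,0,0],
])

```text
t: 4.33
tcp_pos: [0.6403, -0.2572, 0.1177]
tool_rot: [-0.002, 1.0, 0.008, 0.002]
force: [0.2, 0.6, 0.3]
finger_gap: -0.001
```

```bash
python3 - <<'E'
from h import *
s=snapshot("wrist");a=manip.sense();print(a["tcp_pos"],a["tool_rot"],a["force"])
p=w2px(s,[[.64,-.265,.084]]);print(p)
m=(s["image"].min(2)>200).astype(np.uint8);n,l,st,ce=cv2.connectedComponentsWithStats(m)
for i in range(1,n):
  if st[i,4]>300 : print(st[i],ce[i],px2w(s,ce[i],.084))
E
```

```text
[ 0.64011024 -0.25707073  0.11775304] [-0.00176808  0.99996359  0.00808866  0.00206782] [-0.01362415  0.33394024 -0.90591802]
[[302.26523083 275.24216696]]
[ 254  143  386   44 4275] [425.35274854 151.70643275] [[ 0.57853566 -0.20680361  0.084     ]]
[ 357  201   20  113 1707] [365.48330404 253.66022261] [[ 0.62853548 -0.23312324  0.084     ]]
[ 278  249   55   47 1779] [303.69870714 270.53175942] [[ 0.63745269 -0.26424856  0.084     ]]
```

Request:
jog_arm([
  [0,0,-0.75,-1,0],
  [0,0,0,-1,0],
  [0,0,0,0,0],
  [0,0,0,0,0],
])

```text
t: 4.72
tcp_pos: [0.6433, -0.2666, 0.1019]
tool_rot: [-0.002, 1.0, 0.005, 0.006]
force: [-0.1, 0.2, -0.1]
finger_gap: -0.001
```

Request:
jog_arm([
  [0,0,0,-0.3,0],
  [0,0,0,-0.1,0],
  [0,0,0,-0.1,0],
  [0,0,0,-0.1,0],
  [0,0,0,0,0],
  [0,0,0,0,0],
])

```text
t: 5.22
tcp_pos: [0.6444, -0.2675, 0.0976]
tool_rot: [-0.002, 1.0, 0.004, 0.008]
force: [-0.1, -0.5, 0.7]
finger_gap: 0.0
```

Request:
jog_arm([
  [0,-0.3,0.1,-0.4,0],
  [0,-0.2,0,-0.3,0],
  [0,0,0,-0.2,0],
  [0,0,0,0,0],
  [0,0,0,0,0],
])

```text
t: 5.63
tcp_pos: [0.6385, -0.2661, 0.0876]
tool_rot: [-0.002, 1.0, 0.004, 0.008]
force: [-0.5, -0.2, -0.1]
finger_gap: 0.001
```

Request:
jog_arm([
  [0,0,0,-0.2,0],
  [0,0,0,-0.15,0],
  [0,0,0,-0.1,0],
  [0,0,0,0,0],
])

```text
t: 5.97
tcp_pos: [0.6387, -0.2662, 0.0825]
tool_rot: [-0.002, 1.0, 0.004, 0.008]
force: [-0.9, 0.4, -0.3]
finger_gap: 0.0
```

Request:
jog_arm([
  [0,0,0,0,0],
])

```text
t: 6.05
tcp_pos: [0.6387, -0.2662, 0.0825]
tool_rot: [-0.002, 1.0, 0.004, 0.008]
force: [1.0, -0.1, 0.8]
finger_gap: -0.003
```

Request:
jog_arm([
  [0,0,0,0,0],
])

```text
t: 6.13
tcp_pos: [0.6387, -0.2661, 0.0824]
tool_rot: [-0.002, 1.0, 0.004, 0.008]
force: [-0.3, -0.1, -0.2]
finger_gap: 0.001
```

Request:
jog_arm([
  [0,0,0,-0.09,0],
  [0,0,0,-0.09,0],
  [0,0,0,-0.09,0],
  [0,0,0,-0.09,0],
  [0,0,0,-0.09,0],
])

```text
t: 6.55
tcp_pos: [0.6388, -0.2662, 0.0796]
tool_rot: [-0.002, 1.0, 0.004, 0.008]
force: [-1.5, 0.1, 3.4]
finger_gap: -0.0
```

Request:
jog_arm([
  [0,0,0,-0.09,0],
  [0,0,0,-0.09,0],
  [0,0,0,-0.09,0],
])

```text
t: 6.8
tcp_pos: [0.6388, -0.2662, 0.0773]
tool_rot: [-0.002, 1.0, 0.004, 0.008]
force: [-1.3, 1.0, 3.5]
finger_gap: 0.004
```

Request:
jog_arm([
  [0,0,0,-0.09,0],
  [0,0,0,-0.09,0],
  [0,0,0,-0.09,0],
])

```text
t: 7.05
tcp_pos: [0.6388, -0.2663, 0.0768]
tool_rot: [-0.003, 1.0, 0.004, 0.008]
force: [-2.3, 0.2, 8.0]
finger_gap: 0.005
```

Request:
jog_arm([
  [0,0,0,-0.09,0],
  [0,0,0,-0.09,0],
])

```text
t: 7.22
tcp_pos: [0.6389, -0.2663, 0.0768]
tool_rot: [-0.003, 1.0, 0.004, 0.008]
force: [-2.2, 2.8, 7.3]
finger_gap: 0.003
```

Request:
jog_arm([
  [0,0,0,0.15,0],
  [0,0,0,0.15,0],
  [0,0,0,0.15,0],
  [0,0,0,0.15,0],
  [0,0,0,0.15,0],
  [0,0,0,0,0],
])

```text
t: 7.72
tcp_pos: [0.6389, -0.2663, 0.0845]
tool_rot: [-0.003, 1.0, 0.004, 0.008]
force: [-0.8, 0.1, 2.1]
finger_gap: -0.003
```

Request:
jog_arm([
  [0,0,0,0,0],
])

```text
t: 7.8
tcp_pos: [0.6388, -0.2663, 0.0844]
tool_rot: [-0.003, 1.0, 0.004, 0.008]
force: [-0.7, -0.6, 1.7]
finger_gap: 0.002
```

Request:
jog_arm([
  [0,0,0,0,0],
])

```text
t: 7.88
tcp_pos: [0.6389, -0.2663, 0.0842]
tool_rot: [-0.003, 1.0, 0.004, 0.008]
force: [-0.8, -0.3, 2.2]
finger_gap: -0.001
```

Button is out: about 2 N at z=0.0844, where there was no contact before. So the rail is off, and the tall pack is next.

Request:
jog_arm([
  [0,0,0,2,0],
  [0,0,0,3.5,0],
  [80,0,0,3.5,0],
  [80,0,3.5,2.0,0],
  [80,0,4,0,0],
  [80,0,4,0,0],
  [80,0,4,0,0],
  [80,0,4,0,0],
])

```text
t: 8.55
tcp_pos: [0.6398, -0.0765, 0.1947]
tool_rot: [0.006, 1.0, 0.002, 0.012]
force: [0.1, 0.0, 0.1]
finger_gap: 0.799
```

Request:
jog_arm([
  [80,0,3.5,0,0],
  [80,0,3,0,0],
  [80,0,0,0,0],
  [80,0,0,0,0],
])

```text
t: 8.88
tcp_pos: [0.6385, 0.0011, 0.1938]
tool_rot: [0.001, 1.0, 0.004, 0.012]
force: [0.5, -0.3, -0.1]
finger_gap: 0.8
```

```bash
cat >> h.py <<'E'
def look(names,view=None):
    a=manip.sense();q=a["tool_rot"];from scipy.spatial.transform import Rotation as R
    m=R.from_quat(q).as_matrix();print("tcp",a["tcp_pos"].round(4),"yaw_y",round(float(np.arctan2(-m[0,1],m[1,1])),3),"z",m[:,2].round(3),"F",a["force"].round(1),"gap",round(a["finger_gap"],3),"t",round(a["t"],1),"q6",a["q"][5].round(2))
    s=snapshot("wrist")
    for n in names: print(n,[(np.round(d["centre"],4).tolist(),round(d["score"],2)) for d in models.pinpoint(s,n)][:6])
    if view: save(s,view)
    return s
E
python3 - <<'E'
from h import *
s=look(["tall_pack_center","swap_pack_center","cradle_a","fast_cradle"],"w3.png")
E
```

```text
tcp [0.6385 0.0011 0.1938] yaw_y -0.002 z [ 0.023  0.008 -1.   ] F [ 0.5 -0.3 -0.1] gap 0.8 t 8.9 q6 -1.75
tall_pack_center []
swap_pack_center [([0.6354, 0.0957, 0.054], 0.78)]
cradle_a [([0.6322, 0.183, 0.0142], 0.97), ([0.6354, -0.0757, 0.0192], 0.86), ([0.6372, -0.1696, 0.0172], 0.61)]
fast_cradle []
```

View pics/w3.png

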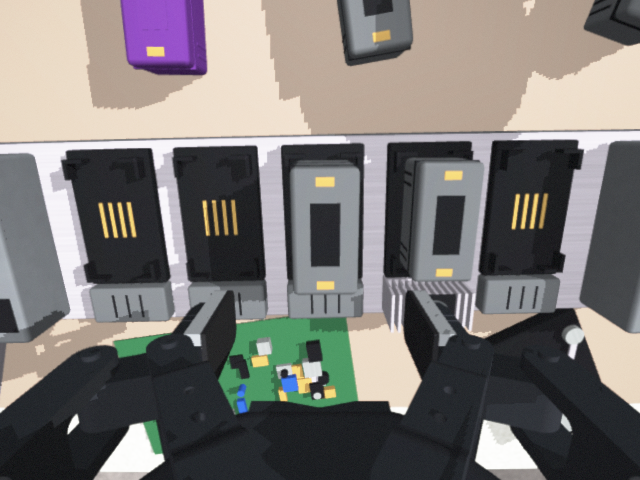

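```bash
python3 - <<'E'
from h import *
import numpy as np
s=snapshot("wrist")
im=s["image"].astype(int);R,G,B=im[...,0],im[...,1],im[...,2]
m=((R>150)&(R-B>80)).astype(np.uint8);m=cv2.dilate(m,np.ones((5,11)))
n,l,st,ce=cv2.connectedComponentsWithStats(m)
for i in range(1,n):
  if 100<st[i,4]<9000: print(st[i],ce[i].round(1),{z:px2w(s,ce[i],z)[0,:2].round(4).tolist() for z in(.030,.05,.080,.098)})
E
```

```text
[371  28  27  15 362] [384.2  35. ] {0.03: [0.4998, 0.0489], 0.05: [0.5043, 0.0455], 0.08: [0.5112, 0.0405], 0.098: [0.5153, 0.0374]}
[146  45  27  14 358] [158.9  51.6] {0.03: [0.5098, -0.1205], 0.05: [0.5137, -0.1128], 0.08: [0.5195, -0.1011], 0.098: [0.523, -0.0941]}
[444 168  28  13 355] [457.2 174. ] {0.03: [0.6032, 0.1137], 0.05: [0.601, 0.1061], 0.08: [0.5976, 0.0946], 0.098: [0.5956, 0.0878]}
[315 175  29  13 376] [329. 181.] {0.03: [0.6082, 0.0077], 0.05: [0.6057, 0.007], 0.08: [0.6018, 0.006], 0.098: [0.5995, 0.0054]}
[ 511  190   45   40 1593] [532.5 209.4] {0.03: [0.6336, 0.1815], 0.05: [0.6293, 0.1694], 0.08: [0.623, 0.1513], 0.098: [0.6192, 0.1404]}
[ 201  198   45   40 1607] [223.3 217.3] {0.03: [0.6382, -0.0822], 0.05: [0.6336, -0.0769], 0.08: [0.6268, -0.0691], 0.098: [0.6227, -0.0644]}
[  98  201   47   39 1638] [121.1 220.1] {0.03: [0.6397, -0.1696], 0.05: [0.635, -0.1586], 0.08: [0.6281, -0.1422], 0.098: [0.6239, -0.1323]}
[435 266  27  12 300] [447.8 271.3] {0.03: [0.6893, 0.1139], 0.05: [0.6814, 0.1062], 0.08: [0.6695, 0.0948], 0.098: [0.6624, 0.0879]}
[317 279  27  12 323] [330.  284.5] {0.03: [0.7008, 0.0085], 0.05: [0.6922, 0.0078], 0.08: [0.6792, 0.0067], 0.098: [0.6714, 0.0061]}
[250 354  27  15 374] [263.  360.7] {0.03: [0.7795, -0.0558], 0.05: [0.7657, -0.0523], 0.08: [0.7449, -0.047], 0.098: [0.7325, -0.0439]}
[291 363  29  32 681] [305.  378.7] {0.03: [0.8004, -0.0158], 0.05: [0.7852, -0.0149], 0.08: [0.7624, -0.0136], 0.098: [0.7487, -0.0128]}
[323 384  22  16 328] [333.3 391.5] {0.03: [0.8158, 0.012], 0.05: [0.7996, 0.0111], 0.08: [0.7753, 0.0096], 0.098: [0.7607, 0.0088]}
[277 388  19  16 270] [286.3 395.5] {0.03: [0.8199, -0.0348], 0.05: [0.8034, -0.0326], 0.08: [0.7787, -0.0295], 0.098: [0.7639, -0.0275]}
```

Request:
jog_arm([
  [80,-0.3,0.5,-2,0.02],
  [80,0,0,-3,0],
  [80,0,0,-3,0],
  [80,0,0,-1,0],
  [80,0,0,0,0],
  [80,0,0,0,0],
])

```text
t: 9.68
tcp_pos: [0.6393, -0.0052, 0.104]
tool_rot: [-0.002, 1.0, 0.003, 0.016]
force: [-0.7, 0.5, 0.6]
finger_gap: 0.799
```

```bash
python3 - <<'E'
from h import *
s=look(["tall_pack_center"],"w4.png")
E
```

```text
tcp [ 0.6393 -0.0052  0.104 ] yaw_y 0.003 z [ 0.032  0.006 -0.999] F [-0.7  0.5  0.6] gap 0.799 t 9.7 q6 -1.77
tall_pack_center [([0.6403, -0.1706, 0.0176], 0.41)]
```

View pics/w4.png

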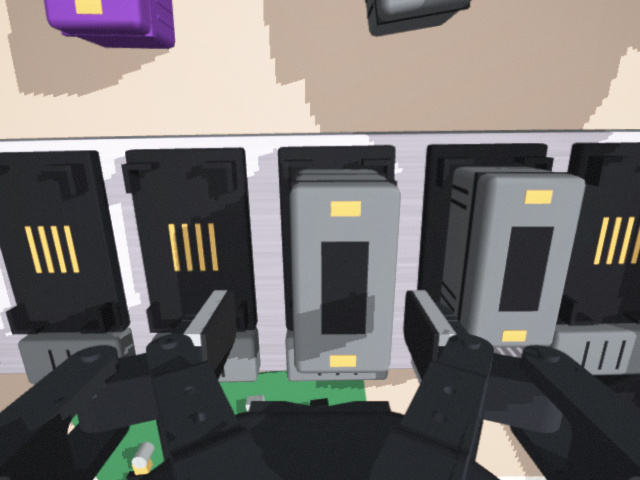

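Request:
jog_arm([
  [80,-0.4,1.1,0,0.02],
  [80,0,0,0,0],
  [80,0,0,0,0],
])

```text
t: 10.03
tcp_pos: [0.6384, 0.0063, 0.1093]
tool_rot: [-0.013, 1.0, 0.002, 0.021]
force: [-0.0, -0.1, 0.3]
finger_gap: 0.798
```

Request:
jog_arm([
  [80,0,0,-2,0],
  [80,0,0,0,0],
  [80,0,0,0,0],
])

```text
t: 10.28
tcp_pos: [0.6408, 0.0073, 0.0931]
tool_rot: [-0.014, 1.0, 0.001, 0.025]
force: [0.4, -0.8, 0.1]
finger_gap: 0.8
```

```bash
python3 - <<'E'
from h import *
a=manip.sense();q=a["q"];print(q.round(4),q[1]+q[2]+q[4]-np.pi,a["qd"].round(4));look([])
E
```

```text
[-0.1683  0.7039  1.5384  0.0158  0.8513 -1.7767] -0.04801178546285456 [ 0.0032  0.0163  0.0232 -0.0018  0.0028 -0.0009]
tcp [0.6408 0.0073 0.0931] yaw_y 0.028 z [ 0.049  0.004 -0.999] F [ 0.4 -0.8  0.1] gap 0.8 t 10.3 q6 -1.78
```

Request:
jog_arm([
  [80,0,0,0,0],
  [80,0,0,0,0],
  [80,0,0,0,0],
])

```text
t: 10.58
tcp_pos: [0.641, 0.0074, 0.0948]
tool_rot: [-0.014, 1.0, 0.001, 0.025]
force: [-0.2, 1.3, 0.2]
finger_gap: 0.799
```

Request:
jog_arm([
  [80,0,0,2,0],
  [80,0,0,0,0],
  [80,0,0,0,0],
])

```text
t: 10.83
tcp_pos: [0.641, 0.0073, 0.1158]
tool_rot: [-0.014, 1.0, 0.001, 0.025]
force: [-0.3, -0.5, -0.3]
finger_gap: 0.802
```

```bash
python3 - <<'E'
from h import *
a=manip.sense();q=a["q"];print(q.round(4),q[1]+q[2]+q[4]-np.pi,a["qd"].round(4));look([])
E
```

```text
[-0.1682  0.6719  1.5262  0.0152  0.8943 -1.7758] -0.04916964441524474 [ 0.0011 -0.0381 -0.0343  0.0019  0.0004  0.0008]
tcp [0.641  0.0073 0.1158] yaw_y 0.028 z [ 0.05   0.003 -0.999] F [-0.3 -0.5 -0.3] gap 0.802 t 10.8 q6 -1.78
```

Request:
jog_arm([
  [80,0,0,4,0],
  [80,0,0,4,0],
  [80,0,0,0,0],
  [80,0,0,0,0],
])

```text
t: 11.22
tcp_pos: [0.6391, 0.0073, 0.1936]
tool_rot: [-0.014, 1.0, 0.002, 0.021]
force: [-0.8, -0.5, -0.0]
finger_gap: 0.801
```

Request:
jog_arm([
  [80,-4,0,0,0],
  [80,0,0,0,0],
  [80,0,0,0,0],
])

```text
t: 11.47
tcp_pos: [0.5905, 0.0086, 0.1885]
tool_rot: [-0.014, 1.0, 0.003, 0.015]
force: [1.2, -0.8, 1.0]
finger_gap: 0.799
```

Request:
jog_arm([
  [80,4,0,0,0],
  [80,0,0,0,0],
  [80,0,0,0,0],
])

```text
t: 11.72
tcp_pos: [0.6155, 0.0114, 0.1787]
tool_rot: [-0.013, 1.0, 0.006, -0.001]
force: [-0.4, -0.3, -0.2]
finger_gap: 0.8
```

Request:
jog_arm([
  [80,0,0,0,-0.1],
  [80,0,0,0,0],
  [80,0,0,0,0],
])

```text
t: 11.97
tcp_pos: [0.6165, 0.0112, 0.1764]
tool_rot: [0.037, 0.999, 0.006, -0.002]
force: [-0.1, -0.3, -0.7]
finger_gap: 0.803
```

Request:
jog_arm([
  [80,0,0,0,0.1],
  [80,0,0,0,0],
  [80,0,0,0,0],
])

```text
t: 12.22
tcp_pos: [0.6171, 0.0111, 0.1761]
tool_rot: [-0.016, 1.0, 0.006, -0.002]
force: [-0.6, -0.8, -0.0]
finger_gap: 0.803
```

Request:
jog_arm([
  [80,0.6,-0.2,0,-0.015],
  [80,0.6,-0.2,0,0],
  [80,0.6,-0.1,0,0],
  [80,0,0,-1,0],
  [80,0,0,-1,0],
  [80,0,0,-1,0],
  [80,0,0,-1,0],
  [80,0,0,-1,0],
])

```text
t: 12.88
tcp_pos: [0.6393, 0.0049, 0.1239]
tool_rot: [-0.006, 1.0, 0.006, 0.001]
force: [0.2, -0.2, -0.0]
finger_gap: 0.809
```

Request:
jog_arm([
  [80,0,0,-0.7,0],
  [80,0,0,-0.4,0],
  [80,0,0,0,0],
  [80,0,0,0,0],
])

```text
t: 13.22
tcp_pos: [0.6355, 0.0056, 0.1062]
tool_rot: [-0.006, 1.0, 0.007, -0.004]
force: [-0.0, -0.8, 0.3]
finger_gap: 0.8
```

```bash
python3 - <<'E'
from h import *
look([])
E
```

```text
tcp [0.6355 0.0056 0.1062] yaw_y 0.011 z [-0.007  0.013 -1.   ] F [-0.  -0.8  0.3] gap 0.8 t 13.2 q6 -1.76
```

Well aligned. I'm continuing down to about 0.054 and gripping.

Request:
jog_arm([
  [80,0,0,-0.6,0],
  [80,0,0,-1,0],
  [80,0,0,-1,0],
  [80,0,0,-1,0],
  [80,0,0,-0.8,0],
  [80,0,0,-0.5,0],
  [80,0,0,-0.2,0],
  [80,0,0,0,0],
])

```text
t: 13.93
tcp_pos: [0.6362, 0.0055, 0.051]
tool_rot: [-0.006, 1.0, 0.006, -0.002]
force: [-0.2, 0.3, -0.5]
finger_gap: 0.801
```

Request:
jog_arm([
  [80,0,0,0,0],
])

```text
t: 14.02
tcp_pos: [0.6361, 0.0055, 0.0506]
tool_rot: [-0.006, 1.0, 0.006, -0.003]
force: [-0.3, 0.7, 0.6]
finger_gap: 0.798
```

Request:
jog_arm([
  [0,0,0,0,0],
  [0,0,0,0,0],
  [0,0,0,0,0],
  [0,0,0,0,0],
  [0,0,0,0,0],
  [0,0,0,0,0],
], squeeze=60)

```text
t: 14.52
tcp_pos: [0.6365, 0.0056, 0.0512]
tool_rot: [-0.006, 1.0, 0.006, -0.002]
force: [0.2, -1.1, -2.6]
finger_gap: 0.532
```

Request:
jog_arm([
  [0,0,0,0.5,0],
  [0,0,0,0.8,0],
  [0,0,0,1,0],
  [0,0,0,1,0],
  [0,0,0,1,0],
  [0,0,0,0.6,0],
  [0,0,0,0,0],
  [0,0,0,0,0],
])

```text
t: 15.18
tcp_pos: [0.6336, 0.0061, 0.1041]
tool_rot: [-0.006, 1.0, 0.007, -0.005]
force: [-0.1, -0.9, -6.2]
finger_gap: 0.53
```

```bash
python3 - <<'E'
from h import *
look([])
E
```

```text
tcp [0.6336 0.0061 0.1041] yaw_y 0.012 z [-0.009  0.013 -1.   ] F [-0.1 -0.9 -6.2] gap 0.53 t 15.2 q6 -1.76
```

Request:
jog_arm([
  [0,0,-1,0,0],
  [0,0.2,-1.5,0,0],
  [0,0.2,-1.5,0,0],
  [0,0.1,-1.5,0,0],
  [0,0,-1.5,0,0],
  [0,0,-1,0,0],
  [0,0,-0.5,0,0],
  [0,0,0,0,0],
])

```text
t: 15.9
tcp_pos: [0.6378, -0.0918, 0.1012]
tool_rot: [-0.004, 1.0, 0.006, -0.006]
force: [0.3, -0.2, -4.5]
finger_gap: 0.533
```

Request:
jog_arm([
  [0,0,0,0,0],
  [0,0,0,0,0],
])

```text
t: 16.07
tcp_pos: [0.6374, -0.0928, 0.1008]
tool_rot: [-0.003, 1.0, 0.007, -0.007]
force: [-0.8, 0.4, -5.5]
finger_gap: 0.529
```

```bash
python3 - <<'E'
from h import *
look([])
E
```

```text
tcp [ 0.6374 -0.0928  0.1008] yaw_y 0.007 z [-0.013  0.013 -1.   ] F [-0.8  0.4 -5.5] gap 0.529 t 16.1 q6 -1.9
```

Request:
jog_arm([
  [0,0.1,0.5,0,0.01],
  [0,0.1,0.4,0,0],
  [0,0,0,0,0],
  [0,0,0,0,0],
])

```text
t: 16.45
tcp_pos: [0.6392, -0.0794, 0.1008]
tool_rot: [-0.011, 1.0, 0.007, -0.007]
force: [-0.4, -1.1, -6.2]
finger_gap: 0.535
```

Request:
jog_arm([
  [0,0,0,-0.6,0],
  [0,0,0,-0.8,0],
  [0,0,0,-0.8,0],
  [0,0,0,-0.5,0],
  [0,0,0,0,0],
  [0,0,0,0,0],
])

```text
t: 16.95
tcp_pos: [0.6388, -0.0777, 0.0702]
tool_rot: [-0.012, 1.0, 0.007, -0.008]
force: [-0.2, -0.1, -6.8]
finger_gap: 0.533
```

```bash
python3 - <<'E'
from h import *
s=look([])
E
```

```text
tcp [ 0.6388 -0.0777  0.0702] yaw_y 0.024 z [-0.016  0.014 -1.   ] F [-0.2 -0.1 -6.8] gap 0.533 t 16.9 q6 -1.9
```

Request:
jog_arm([
  [0,0,-0.35,0,0],
  [0,0,0,0,0],
  [0,0,0,0,0],
  [0,0,0,0,0],
])

```text
t: 17.33
tcp_pos: [0.6392, -0.0823, 0.0706]
tool_rot: [-0.012, 1.0, 0.007, -0.007]
force: [0.4, -0.1, -5.3]
finger_gap: 0.531
```

Request:
jog_arm([
  [0,0,0,0,0],
])

```text
t: 17.42
tcp_pos: [0.6394, -0.0825, 0.0709]
tool_rot: [-0.011, 1.0, 0.007, -0.007]
force: [0.3, -0.5, -6.4]
finger_gap: 0.535
```

Request:
jog_arm([
  [0,0,0,-0.4,0],
  [0,0,0,-0.4,0],
  [0,0,0,-0.4,0],
  [0,0,0,-0.3,0],
  [0,0,0,-0.15,0],
  [0,0,0,0,0],
  [0,0,0,0,0],
])

```text
t: 18.0
tcp_pos: [0.6395, -0.0824, 0.0527]
tool_rot: [-0.012, 1.0, 0.007, -0.007]
force: [0.3, -1.0, -5.7]
finger_gap: 0.533
```

Request:
jog_arm([
  [0,0,0,-0.1,0],
  [0,0,0,-0.1,0],
  [0,0,0,0,0],
])

```text
t: 18.25
tcp_pos: [0.6397, -0.0824, 0.0518]
tool_rot: [-0.012, 1.0, 0.007, -0.007]
force: [-0.3, -0.6, -6.2]
finger_gap: 0.533
```

Request:
jog_arm([
  [0,0,0,-0.12,0],
  [0,0,0,-0.12,0],
])

```text
t: 18.42
tcp_pos: [0.64, -0.0825, 0.0513]
tool_rot: [-0.012, 1.0, 0.007, -0.006]
force: [-4.5, 1.5, 6.6]
finger_gap: 0.532
```

Request:
jog_arm([
  [0,0,0,-0.12,0],
  [0,0,0,-0.12,0],
])

```text
t: 18.58
tcp_pos: [0.64, -0.0825, 0.0513]
tool_rot: [-0.012, 1.0, 0.006, -0.006]
force: [-4.0, 0.1, 5.7]
finger_gap: 0.531
```

Request:
jog_arm([
  [80,0,0,0,0],
  [80,0,0,0,0],
  [80,0,0,0,0],
  [80,0,0,1,0],
  [80,0,0,2,0],
  [80,0,0,2,0],
  [80,0,0,2,0],
  [80,0,0,1,0],
])

```text
t: 19.25
tcp_pos: [0.6424, -0.0834, 0.1339]
tool_rot: [-0.011, 1.0, 0.006, -0.004]
force: [0.3, -0.1, 0.5]
finger_gap: 0.799
```

Request:
jog_arm([
  [80,0,1,1,0],
  [80,-0.2,2.5,0,0],
  [80,-0.2,3,0,0],
  [80,-0.1,3,0,0],
  [80,0,3,0,0],
  [80,0,2,0,0],
  [80,0,1.2,0,0],
  [80,0,0.6,0,0],
])

```text
t: 19.92
tcp_pos: [0.6397, 0.0866, 0.1511]
tool_rot: [-0.008, 1.0, 0.005, 0.002]
force: [-0.5, -0.1, 0.3]
finger_gap: 0.8
```

Request:
jog_arm([
  [80,0,0,0,0],
  [80,0,0,0,0],
])

```text
t: 20.08
tcp_pos: [0.6393, 0.0883, 0.151]
tool_rot: [-0.01, 1.0, 0.005, 0.002]
force: [0.0, 0.2, -0.2]
finger_gap: 0.8
```

```bash
python3 - <<'E'
from h import *
s=look(["swap_pack_center","tall_pack_center"],"w5.png")
E
```

```text
tcp [0.6393 0.0883 0.151 ] yaw_y 0.02 z [ 0.003  0.01  -1.   ] F [ 0.   0.2 -0.2] gap 0.8 t 20.1 q6 -1.64
swap_pack_center [([0.6329, 0.1004, 0.0503], 0.76)]
tall_pack_center [([0.6398, -0.0813, 0.0581], 0.75)]
```

View pics/w5.png

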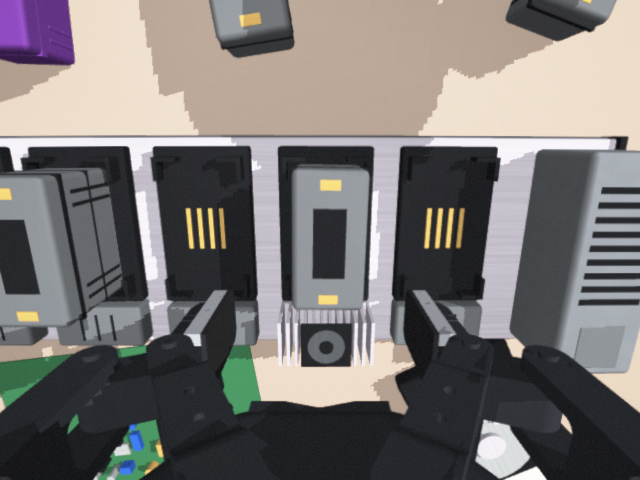

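Request:
jog_arm([
  [80,-0.3,0.5,0,0],
  [80,-0.3,0,0,0],
  [80,0,0,-1,0],
  [80,0,0,-1,0],
  [80,0,0,-1,0],
  [80,0,0,-1,0],
  [80,0,0,-0.6,0],
  [80,0,0,0,0],
])

```text
t: 20.9
tcp_pos: [0.6324, 0.088, 0.099]
tool_rot: [-0.006, 1.0, 0.005, 0.001]
force: [-0.7, 0.3, -0.9]
finger_gap: 0.802
```

Request:
jog_arm([
  [80,0,0,0,0],
  [80,0,0,0,0],
])

```text
t: 21.07
tcp_pos: [0.6317, 0.088, 0.0974]
tool_rot: [-0.006, 1.0, 0.005, -0.001]
force: [-0.5, -0.0, 0.3]
finger_gap: 0.8
```

Request:
jog_arm([
  [80,0.1,0.5,0,0.01],
  [80,0,0,0,0],
  [80,0,0,0,0],
  [80,0,0,0,0],
])

```text
t: 21.4
tcp_pos: [0.634, 0.0939, 0.0987]
tool_rot: [-0.012, 1.0, 0.005, 0.001]
force: [-0.4, 0.6, -0.2]
finger_gap: 0.8
```

Request:
jog_arm([
  [80,0,0,-0.5,0],
  [80,0,0,-0.5,0],
  [80,0,0,-0.5,0],
  [80,0,0,0,0],
  [80,0,0,0,0],
])

```text
t: 21.82
tcp_pos: [0.6345, 0.094, 0.083]
tool_rot: [-0.012, 1.0, 0.005, 0.002]
force: [0.5, 0.0, 0.2]
finger_gap: 0.8
```

Good. Down 4.2 cm, grip, lift.

Request:
jog_arm([
  [80,0,0,-0.8,0],
  [80,0,0,-1,0],
  [80,0,0,-1,0],
  [80,0,0,-0.7,0],
  [80,0,0,-0.4,0],
  [80,0,0,0,0],
  [80,0,0,0,0],
])

```text
t: 22.4
tcp_pos: [0.6333, 0.0938, 0.038]
tool_rot: [-0.012, 1.0, 0.005, 0.0]
force: [-0.4, 0.4, -0.4]
finger_gap: 0.798
```

Request:
jog_arm([
  [0,0,0,0,0],
  [0,0,0,0,0],
  [0,0,0,0,0],
  [0,0,0,0,0],
  [0,0,0,0,0],
  [0,0,0,0,0],
])

```text
t: 22.9
tcp_pos: [0.6334, 0.094, 0.0382]
tool_rot: [-0.011, 1.0, 0.005, 0.0]
force: [0.6, -0.4, -3.1]
finger_gap: 0.533
```

Request:
jog_arm([
  [0,0,0,0.5,0],
  [0,0,0,0.8,0],
  [0,0,0,1,0],
  [0,0,0,0.6,0],
  [0,0,0,0.4,0],
  [0,0,0,0,0],
  [0,0,0,0,0],
])

```text
t: 23.48
tcp_pos: [0.6317, 0.0941, 0.0742]
tool_rot: [-0.012, 1.0, 0.005, -0.001]
force: [0.2, 0.3, -4.9]
finger_gap: 0.531
```

```bash
python3 - <<'E'
from h import *
look([])
E
```

```text
tcp [0.6317 0.0941 0.0742] yaw_y 0.023 z [-0.002  0.01  -1.   ] F [ 0.2  0.3 -4.9] gap 0.531 t 23.5 q6 -1.63
```

Request:
jog_arm([
  [0,0.1,-1,0,0],
  [0,0.2,-1.5,0,0],
  [0,0.2,-1.5,0,0],
  [0,0.1,-1.5,0,0],
  [0,0,-1.2,0,0],
  [0,0,-0.6,0,0],
  [0,0,-0.2,0,0],
  [0,0,0,0,0],
])

```text
t: 24.2
tcp_pos: [0.637, 0.0091, 0.072]
tool_rot: [-0.011, 1.0, 0.004, -0.003]
force: [0.2, 0.4, -4.9]
finger_gap: 0.533
```

Request:
jog_arm([
  [0,0,0,0,0],
  [0,0,0,0,0],
])

```text
t: 24.37
tcp_pos: [0.6367, 0.0091, 0.0717]
tool_rot: [-0.011, 1.0, 0.005, -0.003]
force: [0.0, 0.2, -3.8]
finger_gap: 0.533
```

Request:
jog_arm([
  [0,0,-0.28,0,0],
  [0,0,0,0,0],
  [0,0,0,0,0],
  [0,0,0,-0.4,0],
  [0,0,0,-0.5,0],
  [0,0,0,-0.4,0],
  [0,0,0,0,0],
  [0,0,0,0,0],
])

```text
t: 25.03
tcp_pos: [0.6361, 0.0095, 0.0571]
tool_rot: [-0.013, 1.0, 0.005, -0.003]
force: [0.5, -0.7, -3.7]
finger_gap: 0.534
```

Request:
jog_arm([
  [0,0,0,0,0],
])

```text
t: 25.12
tcp_pos: [0.6359, 0.0096, 0.0568]
tool_rot: [-0.013, 1.0, 0.005, -0.004]
force: [-0.1, 0.1, -4.4]
finger_gap: 0.534
```

Request:
jog_arm([
  [0,0,-0.3,0,0],
  [0,0,-0.2,0,0],
  [0,0,0,0,0],
  [0,0,0,0,0],
  [0,0,0,0,0],
])

```text
t: 25.53
tcp_pos: [0.6363, 0.0037, 0.0571]
tool_rot: [-0.013, 1.0, 0.005, -0.003]
force: [-0.1, -0.5, -3.7]
finger_gap: 0.531
```

Request:
jog_arm([
  [0,0,0.2,0,0],
  [0,0,0,0,0],
  [0,0,0,0,0],
  [0,0,0,0,0],
])

```text
t: 25.87
tcp_pos: [0.6364, 0.0058, 0.0574]
tool_rot: [-0.013, 1.0, 0.005, -0.003]
force: [-1.0, -1.1, -4.8]
finger_gap: 0.527
```

Request:
jog_arm([
  [0,0,0,-0.4,0],
  [0,0,0,-0.4,0],
  [0,0,0,-0.4,0],
  [0,0,0,-0.3,0],
  [0,0,0,-0.1,0],
  [0,0,0,0,0],
])

```text
t: 26.37
tcp_pos: [0.6362, 0.0061, 0.0393]
tool_rot: [-0.013, 1.0, 0.005, -0.003]
force: [-0.1, -0.2, -3.9]
finger_gap: 0.533
```

Request:
jog_arm([
  [0,0,0,-0.12,0],
  [0,0,0,-0.12,0],
])

```text
t: 26.53
tcp_pos: [0.6361, 0.0061, 0.0383]
tool_rot: [-0.013, 1.0, 0.005, -0.004]
force: [-5.1, -0.2, 9.2]
finger_gap: 0.529
```

Request:
jog_arm([
  [80,0,0,0,0],
  [80,0,0,0,0],
  [80,0,0,0,0],
  [80,0,0,1,0],
  [80,0,0,2,0],
  [80,0,0,2,0],
  [80,0,0,2,0],
  [80,0,0,1,0],
])

```text
t: 27.2
tcp_pos: [0.6376, 0.0059, 0.1242]
tool_rot: [-0.013, 1.0, 0.005, -0.002]
force: [0.1, 0.2, -0.3]
finger_gap: 0.806
```

Request:
jog_arm([
  [80,0,-1,0,0],
  [80,0.1,-2,0,0],
  [80,0.1,-2,0,0],
  [80,0,-1.5,0,0],
  [80,0,-1,0,0],
  [80,0,-0.5,0,0],
  [80,0,0,0,0],
  [80,0,0,0,0],
])

```text
t: 27.87
tcp_pos: [0.6412, -0.0811, 0.1273]
tool_rot: [-0.014, 1.0, 0.003, 0.002]
force: [-0.4, 0.3, 0.1]
finger_gap: 0.803
```

Request:
jog_arm([
  [80,0,0,0,0],
])

```text
t: 27.95
tcp_pos: [0.6409, -0.0808, 0.1269]
tool_rot: [-0.014, 1.0, 0.003, 0.001]
force: [0.1, -0.3, 0.1]
finger_gap: 0.798
```

Request:
jog_arm([
  [80,0,-0.1,-0.8,0],
  [80,0,0,-1,0],
  [80,0,0,-1,0],
  [80,0,0,-1,0],
  [80,0,0,-1,0],
  [80,0,0,-1,0],
  [80,0,0,-0.8,0],
  [80,0,0,-0.5,0],
])

```text
t: 28.62
tcp_pos: [0.6397, -0.0777, 0.0474]
tool_rot: [-0.016, 1.0, 0.004, 0.0]
force: [-0.2, -0.3, -0.4]
finger_gap: 0.802
```

Request:
jog_arm([
  [80,0,0,-0.1,0],
  [80,0,0,0,0],
])

```text
t: 28.78
tcp_pos: [0.6384, -0.0773, 0.0437]
tool_rot: [-0.016, 1.0, 0.005, -0.002]
force: [-0.0, 1.0, 1.0]
finger_gap: 0.803
```

Request:
jog_arm([
  [80,0.1,-0.4,0.6,0],
  [80,0,0,0,0],
  [80,0,0,0,0],
  [80,0,0,0,0],
])

```text
t: 29.12
tcp_pos: [0.6408, -0.0824, 0.0519]
tool_rot: [-0.016, 1.0, 0.004, -0.0]
force: [0.1, -0.5, -0.5]
finger_gap: 0.801
```

Request:
jog_arm([
  [0,0,0,0,0],
  [0,0,0,0,0],
  [0,0,0,0,0],
  [0,0,0,0,0],
  [0,0,0,0,0],
  [0,0,0,0,0],
  [0,0,0,0.5,0],
  [0,0,0,1,0],
])

```text
t: 29.78
tcp_pos: [0.6383, -0.0816, 0.0653]
tool_rot: [-0.016, 1.0, 0.005, -0.003]
force: [0.4, -0.2, -5.8]
finger_gap: 0.534
```

Request:
jog_arm([
  [0,0,0,1,0],
  [0,0,0,1,0],
  [0,0,0,1,0],
  [0,0,0,1,0],
  [0,0,0,1,0],
  [0,0,0,0.7,0],
  [0,0,0,0.3,0],
  [0,0,0,0,0],
])

```text
t: 30.45
tcp_pos: [0.6376, -0.0812, 0.1338]
tool_rot: [-0.016, 1.0, 0.005, -0.003]
force: [0.2, -0.0, -6.2]
finger_gap: 0.531
```

```bash
python3 - <<'E'
from h import *
look([])
E
```

```text
tcp [ 0.6376 -0.0812  0.1338] yaw_y 0.032 z [-0.005  0.01  -1.   ] F [ 0.2 -0.  -6.2] gap 0.531 t 30.4 q6 -1.91
```

Request:
jog_arm([
  [0,0,1,0,-0.005],
  [0,0,2,0,-0.005],
  [0,0,2.5,0,-0.005],
  [0,0,2.5,0,0],
  [0,0,2.5,0,0],
  [0,0,2.5,0,0],
  [0,0,2,0,0],
  [0,0,1,0,0],
])

```text
t: 31.17
tcp_pos: [0.6332, 0.086, 0.1282]
tool_rot: [-0.003, 1.0, 0.006, -0.007]
force: [0.6, -0.4, -6.6]
finger_gap: 0.535
```

Request:
jog_arm([
  [0,0,0.4,0,0],
  [0,0,0,0,0],
  [0,0,0,0,0],
])

```text
t: 31.42
tcp_pos: [0.6313, 0.0938, 0.1264]
tool_rot: [-0.005, 1.0, 0.006, -0.009]
force: [0.5, 0.2, -6.0]
finger_gap: 0.532
```

```bash
python3 - <<'E'
from h import *
look([])
E
```

```text
tcp [0.6313 0.0938 0.1264] yaw_y 0.011 z [-0.019  0.012 -1.   ] F [ 0.5  0.2 -6. ] gap 0.532 t 31.4 q6 -1.62
```

Request:
jog_arm([
  [0,0.3,0,0,0],
  [0,0.2,0,0,0],
  [0,0,0,0,0],
  [0,0,0,-0.6,0],
  [0,0,0,-1,0],
  [0,0,0,-1,0],
  [0,0,0,-0.7,0],
  [0,0,0,-0.4,0],
])

```text
t: 32.13
tcp_pos: [0.6388, 0.0871, 0.0869]
tool_rot: [-0.001, 1.0, 0.006, -0.008]
force: [-0.2, 0.9, -5.7]
finger_gap: 0.533
```

Request:
jog_arm([
  [0,0,0,-0.3,0],
  [0,0,0,-0.2,0],
  [0,0,0,0,0],
  [0,0,0,0,0],
])

```text
t: 32.47
tcp_pos: [0.6369, 0.0873, 0.078]
tool_rot: [-0.001, 1.0, 0.006, -0.011]
force: [-0.2, -0.5, -5.4]
finger_gap: 0.529
```

```bash
python3 - <<'E'
from h import *
look([])
E
```

```text
tcp [0.6369 0.0873 0.078 ] yaw_y 0.003 z [-0.021  0.011 -1.   ] F [-0.2 -0.5 -5.4] gap 0.529 t 32.5 q6 -1.62
```

Request:
jog_arm([
  [0,0,0.5,0,0.012],
  [0,0,0,0,0],
  [0,0,0,0,0],
  [0,0,0,0,0],
])

```text
t: 32.85
tcp_pos: [0.638, 0.0933, 0.0797]
tool_rot: [-0.008, 1.0, 0.006, -0.009]
force: [0.4, -0.4, -5.8]
finger_gap: 0.533
```

Request:
jog_arm([
  [0,0,0,-0.4,0],
  [0,0,0,-0.4,0],
  [0,0,0,0,0],
  [0,0,0,0,0],
])

```text
t: 33.18
tcp_pos: [0.6384, 0.0934, 0.0716]
tool_rot: [-0.009, 1.0, 0.006, -0.008]
force: [0.9, -1.0, -5.5]
finger_gap: 0.532
```

```bash
python3 - <<'E'
from h import *
look([])
E
```

```text
tcp [0.6384 0.0934 0.0716] yaw_y 0.017 z [-0.017  0.011 -1.   ] F [ 0.9 -1.  -5.5] gap 0.532 t 33.2 q6 -1.63
```

Request:
jog_arm([
  [0,-0.1,0,-0.4,0],
  [0,0,0,-0.4,0],
  [0,0,0,-0.4,0],
  [0,0,0,-0.3,0],
  [0,0,0,-0.15,0],
  [0,0,0,0,0],
])

```text
t: 33.73
tcp_pos: [0.6375, 0.0931, 0.0541]
tool_rot: [-0.008, 1.0, 0.006, -0.008]
force: [0.3, -0.0, -1.8]
finger_gap: 0.534
```

Request:
jog_arm([
  [0,0,0,-0.12,0],
  [0,0,0,-0.12,0],
])

```text
t: 33.9
tcp_pos: [0.6375, 0.0931, 0.0539]
tool_rot: [-0.008, 1.0, 0.005, -0.008]
force: [-4.2, 0.6, 4.4]
finger_gap: 0.531
```

Request:
jog_arm([
  [0,0,0,-0.12,0],
])

```text
t: 33.98
tcp_pos: [0.6375, 0.0931, 0.0539]
tool_rot: [-0.009, 1.0, 0.005, -0.008]
force: [-3.5, 0.2, 5.5]
finger_gap: 0.533
```

Request:
jog_arm([
  [0,0,0,-0.25,0],
  [0,0,0,-0.25,0],
])

```text
t: 34.15
tcp_pos: [0.6374, 0.0932, 0.0537]
tool_rot: [-0.009, 1.0, 0.005, -0.008]
force: [-7.4, 0.2, 14.5]
finger_gap: 0.533
```

Request:
jog_arm([
  [80,0,0,0,0],
  [80,0,0,0,0],
  [80,0,0,0,0],
  [80,0,0,1,0],
  [80,0,0,2,0],
  [80,0,0,2,0],
  [80,0,0,2,0],
  [80,0,0,2,0],
])

```text
t: 34.82
tcp_pos: [0.6386, 0.0929, 0.1451]
tool_rot: [-0.008, 1.0, 0.005, -0.007]
force: [-0.1, 0.5, 0.3]
finger_gap: 0.798
```

Request:
jog_arm([
  [80,-2.5,0,2,0],
  [80,-2.5,0,1,0],
  [80,-2.5,-1,0,0],
  [80,-2.5,-1,0,0],
  [80,-2.5,-1,0,0],
  [80,-2,-1,0,0],
  [80,0,0,0,0],
  [80,0,0,0,0],
])

```text
t: 35.48
tcp_pos: [0.4969, 0.052, 0.1877]
tool_rot: [-0.009, 1.0, 0.005, 0.006]
force: [0.8, -0.6, -0.3]
finger_gap: 0.797
```

```bash
cat >> h.py <<'E'
def packs(s,z=.05,zc=.080):
    im=s["image"].astype(int);R,G,B=im[...,0],im[...,1],im[...,2]
    m=((R>150)&(R-B>80)&(G>110)).astype(np.uint8);m=cv2.morphologyEx(m,cv2.MORPH_CLOSE,np.ones((5,11)))
    n,l,st,ce=cv2.connectedComponentsWithStats(m)
    for i in range(1,n):
      if st[i,4]>80: print(st[i].tolist(),ce[i].round(1).tolist(),{zz:px2w(s,ce[i],zz)[0,:2].round(4).tolist() for zz in(.03,z,zc,.098)})
E
python3 - <<'E'
from h import *
s=look(["loose_pack0_center"],"w6.png");packs(s)
E
```

```text
tcp [0.4969 0.052  0.1877] yaw_y 0.018 z [ 0.013  0.01  -1.   ] F [ 0.8 -0.6 -0.3] gap 0.797 t 35.5 q6 -1.72
loose_pack0_center [([0.4701, 0.0405, 0.0236], 0.64)]
[286, 137, 17, 10, 123] [294.2, 141.9] {0.03: [0.4343, 0.033], 0.05: [0.434, 0.0342], 0.08: [0.4335, 0.0358], 0.098: [0.4332, 0.0369]}
[90, 147, 16, 8, 118] [97.8, 150.6] {0.03: [0.4433, -0.1226], 0.05: [0.4424, -0.1111], 0.08: [0.441, -0.0937], 0.098: [0.4402, -0.0833]}
[102, 241, 15, 7, 93] [109.5, 243.7] {0.03: [0.5203, -0.1239], 0.05: [0.5142, -0.1122], 0.08: [0.5051, -0.0948], 0.098: [0.4996, -0.0843]}
[249, 361, 15, 6, 86] [256.3, 363.5] {0.03: [0.6355, -0.0026], 0.05: [0.6217, 0.0009], 0.08: [0.601, 0.0062], 0.098: [0.5886, 0.0093]}
[364, 374, 16, 7, 111] [371.4, 377.0] {0.03: [0.6491, 0.1064], 0.05: [0.6344, 0.1026], 0.08: [0.6123, 0.0969], 0.098: [0.5991, 0.0935]}
```

View pics/w6.png

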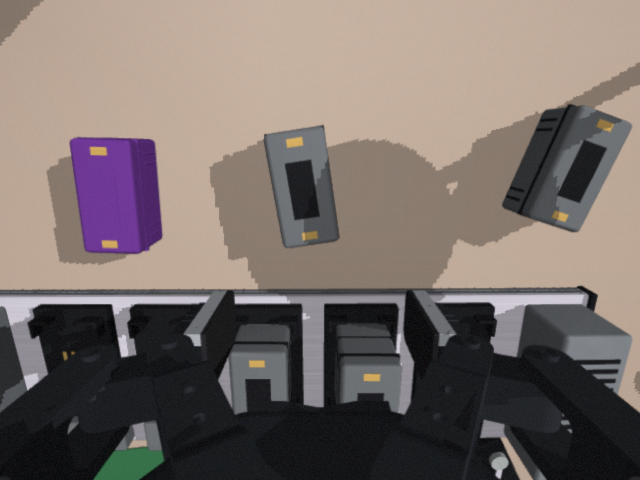

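```bash
cat >> h.py <<'E'
def pk(s,a,b,z=.05):
    P=px2w(s,[a,b],z)[:,:2];c=P.mean(0);d=P[1]-P[0];print("pack",c.round(4),"yaw",round(float(np.arctan2(d[1],d[0])),3),"len",np.linalg.norm(d).round(4))
E
python3 - <<'E'
from h import *
s=snapshot("wrist");pk(s,(294.3,142),(309.7,236));pk(s,(605,126),(560.3,216))
E
```

```text
pack [0.4702 0.0403] yaw 0.168 len 0.0723
pack [0.4523 0.2532] yaw -0.289 len 0.0712
```

Request:
jog_arm([
  [80,-0.8,-0.4,0,0.05],
  [80,-0.8,-0.4,0,0.05],
  [80,-0.7,-0.2,0,0.04],
  [80,0,0,0,0],
  [80,0,0,-1,0],
  [80,0,0,-1,0],
  [80,0,0,-1,0],
  [80,0,0,-1,0],
])

```text
t: 36.3
tcp_pos: [0.4894, 0.0433, 0.1482]
tool_rot: [-0.082, 0.996, 0.004, 0.016]
force: [-0.4, -0.9, 0.8]
finger_gap: 0.799
```

Request:
jog_arm([
  [80,0,0,-1,0],
  [80,0,0,-1,0],
  [80,0,0,-0.5,0],
  [80,0,0,0,0],
  [80,0,0,0,0],
])

```text
t: 36.72
tcp_pos: [0.4958, 0.0444, 0.1196]
tool_rot: [-0.081, 0.997, 0.004, 0.017]
force: [0.0, 0.1, 1.1]
finger_gap: 0.798
```

```bash
python3 - <<'E'
from h import *
s=look(["loose_pack0_center"]);packs(s)
E
```

```text
tcp [0.4958 0.0444 0.1196] yaw_y 0.162 z [ 0.033  0.011 -0.999] F [0.  0.1 1.1] gap 0.798 t 36.7 q6 -1.9
loose_pack0_center [([0.4681, 0.0399, 0.0272], 0.77)]
[41, 108, 22, 13, 225] [51.4, 114.0] {0.03: [0.4431, -0.1255], 0.05: [0.4416, -0.1117], 0.08: [0.4393, -0.0911], 0.098: [0.4379, -0.0787]}
[308, 137, 21, 11, 220] [317.8, 141.8] {0.03: [0.4339, 0.0339], 0.05: [0.4332, 0.0338], 0.08: [0.4321, 0.0336], 0.098: [0.4314, 0.0335]}
[46, 233, 19, 12, 161] [55.0, 238.7] {0.03: [0.5221, -0.127], 0.05: [0.5137, -0.1132], 0.08: [0.5011, -0.0923], 0.098: [0.4935, -0.0798]}
[628, 278, 12, 12, 110] [634.3, 283.6] {0.03: [0.4916, 0.2656], 0.05: [0.4859, 0.2453], 0.08: [0.4772, 0.2148], 0.098: [0.472, 0.1965]}
[0, 362, 25, 34, 747] [11.3, 378.9] {0.03: [0.6401, -0.1662], 0.05: [0.6214, -0.1489], 0.08: [0.5933, -0.1229], 0.098: [0.5765, -0.1074]}
```

Request:
jog_arm([
  [80,-2.2,-0.3,0,0],
  [80,0,0,0,0],
  [80,0,0,0,0],
  [80,0,0,0,0],
])

```text
t: 37.15
tcp_pos: [0.4755, 0.0412, 0.1221]
tool_rot: [-0.081, 0.997, 0.003, 0.02]
force: [-0.0, 0.9, -0.5]
finger_gap: 0.794
```

```bash
python3 - <<'E'
from h import *
s=look([])
E
```

```text
tcp [0.4755 0.0412 0.1221] yaw_y 0.162 z [ 0.039  0.01  -0.999] F [-0.   0.9 -0.5] gap 0.794 t 37.1 q6 -1.91
```

Request:
jog_arm([
  [80,-0.6,0,-0.5,0],
  [80,0,0,-1,0],
  [80,0,0,-1,0],
  [80,0,0,-1,0],
  [80,0,0,-1,0],
  [80,0,0,-0.6,0],
  [80,0,0,0,0],
  [80,0,0,0,0],
])

```text
t: 37.87
tcp_pos: [0.4723, 0.0409, 0.0694]
tool_rot: [-0.081, 0.996, 0.002, 0.024]
force: [0.2, -0.2, 0.9]
finger_gap: 0.8
```

```bash
python3 - <<'E'
from h import *
s=look([])
E
```

```text
tcp [0.4723 0.0409 0.0694] yaw_y 0.162 z [ 0.047  0.008 -0.999] F [ 0.2 -0.2  0.9] gap 0.8 t 37.9 q6 -1.92
```

Request:
jog_arm([
  [80,0,0,2.5,0],
  [80,0,0,0,0],
  [80,-3.5,0,0,0],
  [80,0,0,0,0],
  [80,0,0,0,0],
  [80,4,0,0,0],
  [80,0,0,0,0],
  [80,0,0,0,0],
])

```text
t: 38.58
tcp_pos: [0.4701, 0.0423, 0.0958]
tool_rot: [-0.081, 0.997, 0.003, 0.019]
force: [-0.2, 0.5, -0.3]
finger_gap: 0.802
```

```bash
python3 - <<'E'
from h import *
s=look([])
E
```

```text
tcp [0.4701 0.0423 0.0958] yaw_y 0.162 z [ 0.037  0.01  -0.999] F [-0.2  0.5 -0.3] gap 0.802 t 38.6 q6 -1.91
```

Request:
jog_arm([
  [80,0,-0.2,-0.6,0],
  [80,0,0,-0.7,0],
  [80,0,0,-0.7,0],
  [80,0,0,-0.7,0],
  [80,0,0,-0.7,0],
  [80,0,0,-0.7,0],
  [80,0,0,-0.7,0],
  [80,0,0,-0.7,0],
])

```text
t: 39.3
tcp_pos: [0.4736, 0.0392, 0.0365]
tool_rot: [-0.08, 0.996, 0.002, 0.023]
force: [0.2, 0.3, -0.1]
finger_gap: 0.796
```

Request:
jog_arm([
  [80,0,0,-0.6,0],
  [80,0,0,-0.4,0],
  [80,0,0,-0.2,0],
  [80,0,0,0,0],
  [80,0,0,0,0],
])

```text
t: 39.72
tcp_pos: [0.4723, 0.0394, 0.0207]
tool_rot: [-0.08, 0.997, 0.003, 0.021]
force: [-0.9, 0.1, -0.0]
finger_gap: 0.797
```

```bash
python3 - <<'E'
from h import *
s=look([])
E
```

```text
tcp [0.4723 0.0394 0.0207] yaw_y 0.161 z [ 0.041  0.009 -0.999] F [-0.9  0.1 -0. ] gap 0.797 t 39.7 q6 -1.93
```

Request:
jog_arm([
  [80,-0.2,0,-0.4,0],
  [80,0,0,-0.4,0],
  [80,0,0,-0.2,0],
  [80,0,0,0,0],
  [80,0,0,0,0],
])

```text
t: 40.18
tcp_pos: [0.471, 0.0393, 0.0109]
tool_rot: [-0.081, 0.996, 0.003, 0.023]
force: [-0.1, -0.6, 0.8]
finger_gap: 0.803
```

```bash
python3 - <<'E'
from h import *
s=look([]);packs(s)
E
```

```text
tcp [0.471  0.0393 0.0109] yaw_y 0.161 z [ 0.044  0.009 -0.999] F [-0.1 -0.6  0.8] gap 0.803 t 40.2 q6 -1.94
[301, 239, 41, 19, 779] [321.0, 248.0] {0.03: [0.4398, 0.035], 0.05: [0.433, 0.0338], 0.08: [0.4229, 0.0319], 0.098: [0.4168, 0.0308]}
```

Request:
jog_arm([
  [0,0,0,0,0],
  [0,0,0,0,0],
  [0,0,0,0,0],
  [0,0,0,0,0],
  [0,0,0,0,0],
  [0,0,0,0,0],
  [0,0,0,0.5,0],
  [0,0,0,1,0],
])

```text
t: 40.9
tcp_pos: [0.4694, 0.0396, 0.0251]
tool_rot: [-0.08, 0.997, 0.003, 0.02]
force: [0.1, -0.6, -4.0]
finger_gap: 0.524
```

Request:
jog_arm([
  [0,0,0,2,0],
  [0,0,0,2,0],
  [0,0,0,2,0],
  [0,0,0,1.5,0],
  [0,0,0,1,0],
  [0,1,-1,0,-0.03],
  [0,2,-1.5,0,-0.03],
  [0,2.5,-2,0,-0.03],
])

```text
t: 41.57
tcp_pos: [0.5135, -0.0022, 0.1173]
tool_rot: [-0.035, 0.999, 0.005, 0.012]
force: [0.8, 0.6, -5.1]
finger_gap: 0.533
```

Request:
jog_arm([
  [0,2.5,-2,0,-0.03],
  [0,2.5,-2,0,-0.02],
  [0,2.5,-1.5,0,0],
  [0,1.5,-1,0,0],
  [0,0.7,-0.3,0,0],
  [0,0,0,0,0],
  [0,0,0,0,0],
])

```text
t: 42.15
tcp_pos: [0.62, -0.084, 0.1148]
tool_rot: [-0.002, 1.0, 0.002, 0.014]
force: [0.3, 0.0, -4.6]
finger_gap: 0.533
```

```bash
python3 - <<'E'
from h import *
s=look([])
E
```

```text
tcp [ 0.62   -0.084   0.1148] yaw_y 0.004 z [ 0.028  0.005 -1.   ] F [ 0.3  0.  -4.6] gap 0.533 t 42.1 q6 -1.9
```

Request:
jog_arm([
  [0,0.7,0,0,0.012],
  [0,0.8,0,0,0],
  [0,0.3,0,0,0],
  [0,0,0,-0.8,0],
  [0,0,0,-1,0],
  [0,0,0,-1,0],
  [0,0,0,-0.7,0],
  [0,0,0,-0.3,0],
])

```text
t: 42.87
tcp_pos: [0.6351, -0.0802, 0.0723]
tool_rot: [-0.01, 1.0, 0.004, 0.011]
force: [0.4, 0.7, -3.7]
finger_gap: 0.531
```

Request:
jog_arm([
  [0,0,0,0,0],
  [0,0,0,0,0],
])

```text
t: 43.03
tcp_pos: [0.6334, -0.0797, 0.0698]
tool_rot: [-0.01, 1.0, 0.004, 0.008]
force: [-0.6, -0.2, -4.9]
finger_gap: 0.532
```

```bash
python3 - <<'E'
from h import *
s=look([])
E
```

```text
tcp [ 0.6334 -0.0797  0.0698] yaw_y 0.019 z [ 0.017  0.009 -1.   ] F [-0.6 -0.2 -4.9] gap 0.532 t 43.0 q6 -1.91
```

Request:
jog_arm([
  [0,0.3,-0.3,0,0],
  [0,0.25,0,0,0],
  [0,0,0,0,0],
  [0,0,0,-0.4,0],
  [0,0,0,-0.4,0],
  [0,0,0,0,0],
  [0,0,0,0,0],
])

```text
t: 43.67
tcp_pos: [0.6412, -0.0839, 0.0632]
tool_rot: [-0.009, 1.0, 0.003, 0.011]
force: [0.2, 0.2, -5.2]
finger_gap: 0.529
```

```bash
python3 - <<'E'
from h import *
s=look([])
E
```

```text
tcp [ 0.6412 -0.0839  0.0632] yaw_y 0.019 z [ 0.021  0.007 -1.   ] F [ 0.2  0.2 -5.2] gap 0.529 t 43.7 q6 -1.91
```

Request:
jog_arm([
  [0,-0.2,0.1,-0.4,0],
  [0,0,0,-0.4,0],
  [0,0,0,-0.4,0],
  [0,0,0,-0.3,0],
  [0,0,0,-0.2,0],
  [0,0,0,0,0],
])

```text
t: 44.22
tcp_pos: [0.6383, -0.0824, 0.0441]
tool_rot: [-0.01, 1.0, 0.004, 0.01]
force: [-1.0, 0.1, -4.7]
finger_gap: 0.534
```

Request:
jog_arm([
  [0,0,0,-0.12,0],
  [0,0,0,-0.12,0],
  [0,0,0,-0.12,0],
])

```text
t: 44.47
tcp_pos: [0.6383, -0.0825, 0.0422]
tool_rot: [-0.01, 1.0, 0.004, 0.01]
force: [-3.2, 1.5, 6.2]
finger_gap: 0.535
```

Request:
jog_arm([
  [0,0,0,-0.2,0],
  [0,0,0,-0.2,0],
])

```text
t: 44.63
tcp_pos: [0.6383, -0.0825, 0.0421]
tool_rot: [-0.01, 1.0, 0.003, 0.01]
force: [-4.0, 0.9, 6.4]
finger_gap: 0.532
```

Request:
jog_arm([
  [80,0,0,0,0],
  [80,0,0,0,0],
  [80,0,0,0,0],
  [80,0,0,1,0],
  [80,0,0,2,0],
  [80,0,0,2.5,0],
  [80,0,0,2.5,0],
  [80,0,0,2,0],
])

```text
t: 45.3
tcp_pos: [0.6387, -0.0828, 0.1462]
tool_rot: [-0.01, 1.0, 0.003, 0.01]
force: [0.3, -0.0, 1.1]
finger_gap: 0.802
```

Request:
jog_arm([
  [80,-1.5,-2,1,0],
  [80,-2,-2.5,0,0],
  [80,-2,-3,0,0],
  [80,-2,-3,0,0],
  [80,-2,-3,0,0],
  [80,-2,-2.5,0,0],
  [80,-1,-1,0,0],
  [80,0,0,0,0],
])

```text
t: 45.97
tcp_pos: [0.5178, -0.2607, 0.1729]
tool_rot: [-0.013, 1.0, -0.004, 0.024]
force: [0.4, 0.1, -0.9]
finger_gap: 0.801
```

Request:
jog_arm([
  [80,0,0,0,0],
])

```text
t: 46.05
tcp_pos: [0.5177, -0.2616, 0.1737]
tool_rot: [-0.012, 1.0, -0.004, 0.025]
force: [0.6, 0.6, 0.0]
finger_gap: 0.799
```

```bash
python3 - <<'E'
from h import *
s=look(["loose_pack0_center"],"w7.png");packs(s)
E
```

```text
tcp [ 0.5177 -0.2616  0.1737] yaw_y 0.024 z [ 0.05  -0.007 -0.999] F [0.6 0.6 0. ] gap 0.799 t 46.0 q6 -2.29
loose_pack0_center []
[297, 86, 16, 10, 119] [304.7, 90.6] {0.03: [0.4245, -0.2746], 0.05: [0.426, -0.2736], 0.08: [0.4282, -0.2722], 0.098: [0.4295, -0.2713]}
[534, 119, 18, 9, 136] [542.6, 123.3] {0.03: [0.4419, -0.0995], 0.05: [0.4421, -0.111], 0.08: [0.4425, -0.1282], 0.098: [0.4427, -0.1385]}
[311, 193, 16, 9, 117] [318.4, 196.5] {0.03: [0.5011, -0.2628], 0.05: [0.4971, -0.2627], 0.08: [0.4912, -0.2625], 0.098: [0.4876, -0.2624]}
[513, 221, 16, 8, 103] [520.6, 224.8] {0.03: [0.5193, -0.1008], 0.05: [0.514, -0.1122], 0.08: [0.5061, -0.1292], 0.098: [0.5014, -0.1395]}
[404, 345, 11, 22, 102] [407.2, 358.9] {0.03: [0.6476, -0.1786], 0.05: [0.6332, -0.1845], 0.08: [0.6117, -0.1933], 0.098: [0.5987, -0.1985]}
[491, 459, 15, 8, 105] [497.9, 462.7] {0.03: [0.7696, -0.0734], 0.05: [0.7466, -0.0867], 0.08: [0.7121, -0.1067], 0.098: [0.6914, -0.1187]}
```

View pics/w7.png

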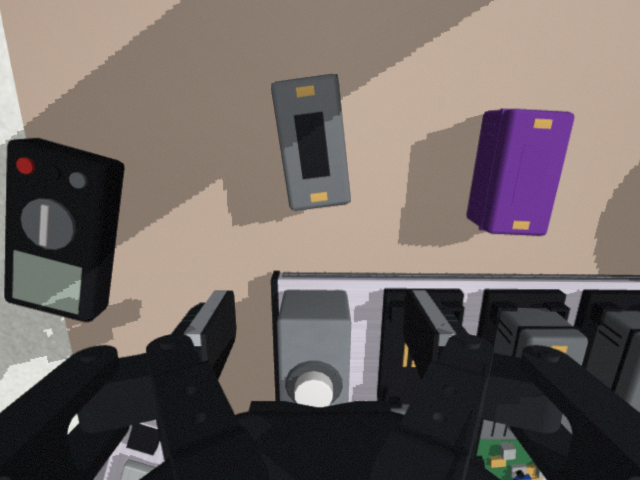

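Request:
jog_arm([
  [80,0,0,0,0.06],
  [80,-4,-0.7,0,0.06],
  [80,-4,0,0,0],
  [80,0,0,0,0],
  [80,0,0,0,0],
  [80,3,0,0,0],
  [80,0,0,0,0],
  [80,0,0,0,0],
])

```text
t: 46.82
tcp_pos: [0.4754, -0.2592, 0.1742]
tool_rot: [-0.084, 0.996, -0.002, 0.027]
force: [-0.2, 1.4, 0.0]
finger_gap: 0.8
```

```bash
python3 - <<'E'
from h import *
s=look([])
E
```

```text
tcp [ 0.4754 -0.2592  0.1742] yaw_y 0.167 z [ 0.055  0.    -0.998] F [-0.2  1.4  0. ] gap 0.8 t 46.8 q6 -2.49
```

Request:
jog_arm([
  [80,-0.6,-0.5,0,-0.015],
  [80,-0.6,-0.4,0,0],
  [80,0,0,-1,0],
  [80,0,0,-1.2,0],
  [80,0,0,-1.2,0],
  [80,0,0,-1.2,0],
  [80,0,0,-1.2,0],
  [80,0,0,-1.2,0],
])

```text
t: 47.53
tcp_pos: [0.4638, -0.2711, 0.1021]
tool_rot: [-0.075, 0.997, -0.006, 0.031]
force: [-0.3, -0.1, -0.5]
finger_gap: 0.798
```

Request:
jog_arm([
  [80,0,0,-1,0],
  [80,0,0,-0.7,0],
  [80,0,0,-0.3,0],
  [80,0,0,0,0],
  [80,0,0,0,0],
])

```text
t: 47.95
tcp_pos: [0.4597, -0.2702, 0.0763]
tool_rot: [-0.073, 0.997, -0.002, 0.028]
force: [0.0, -0.0, -0.1]
finger_gap: 0.801
```

```bash
python3 - <<'E'
from h import *
s=look([]);packs(s)
E
```

```text
tcp [ 0.4597 -0.2702  0.0763] yaw_y 0.145 z [ 0.056 -0.001 -0.998] F [ 0.  -0.  -0.1] gap 0.801 t 48.0 q6 -2.53
[628, 282, 12, 12, 114] [634.4, 287.4] {0.03: [0.4484, -0.0948], 0.05: [0.4417, -0.1148], 0.08: [0.4316, -0.1448], 0.098: [0.4255, -0.1629]}
[311, 339, 23, 10, 222] [321.6, 343.5] {0.03: [0.5098, -0.2618], 0.05: [0.4964, -0.2637], 0.08: [0.4763, -0.2666], 0.098: [0.4643, -0.2683]}
```

Request:
jog_arm([
  [80,0.2,0.15,-0.8,0],
  [80,0,0,-1,0],
  [80,0,0,-1,0],
  [80,0,0,-1,0],
  [80,0,0,-0.8,0],
  [80,0,0,-0.4,0],
  [80,0,0,0,0],
  [80,0,0,0,0],
])

```text
t: 48.67
tcp_pos: [0.4628, -0.2691, 0.0219]
tool_rot: [-0.073, 0.997, -0.004, 0.029]
force: [1.1, -0.2, 1.1]
finger_gap: 0.802
```

```bash
python3 - <<'E'
from h import *
s=look([]);packs(s)
E
```

```text
tcp [ 0.4628 -0.2691  0.0219] yaw_y 0.146 z [ 0.058 -0.003 -0.998] F [ 1.1 -0.2  1.1] gap 0.802 t 48.7 q6 -2.54
[300, 232, 37, 16, 575] [318.2, 239.4] {0.03: [0.4318, -0.2737], 0.05: [0.4252, -0.2744], 0.08: [0.4153, -0.2754], 0.098: [0.4094, -0.276]}
```

Request:
jog_arm([
  [80,-0.1,0,-0.4,0],
  [80,0,0,-0.4,0],
  [80,0,0,-0.2,0],
  [80,0,0,0,0],
  [80,0,0,0,0],
])

```text
t: 49.13
tcp_pos: [0.4623, -0.2698, 0.0121]
tool_rot: [-0.073, 0.997, -0.005, 0.03]
force: [-1.0, -0.3, -0.8]
finger_gap: 0.799
```

Request:
jog_arm([
  [0,0,0,0,0],
  [0,0,0,0,0],
  [0,0,0,0,0],
  [0,0,0,0,0],
  [0,0,0,0,0],
  [0,0,0,0,0],
  [0,0,0,0.5,0],
  [0,0,0,1,0],
])

```text
t: 49.8
tcp_pos: [0.4609, -0.2684, 0.0262]
tool_rot: [-0.073, 0.997, -0.003, 0.028]
force: [0.1, -0.1, -3.7]
finger_gap: 0.535
```

Request:
jog_arm([
  [0,0,0,2,0],
  [0,0,0,2,0],
  [0,0,0,2,0],
  [0,0,0,2,0],
  [0,0,0,1.2,0],
  [0,1,1,0.5,-0.03],
  [0,2,1.5,0,-0.03],
  [0,2.5,1.5,0,-0.03],
])

```text
t: 50.47
tcp_pos: [0.5094, -0.2268, 0.1322]
tool_rot: [-0.023, 0.999, -0.002, 0.024]
force: [-0.3, 0.0, -3.2]
finger_gap: 0.531
```

Request:
jog_arm([
  [0,2.5,1.5,0,-0.03],
  [0,2.5,1.2,0,-0.01],
  [0,2.5,1,0,0],
  [0,1.5,0.6,0,0],
  [0,0.7,0.2,0,0],
  [0,0,0,0,0],
  [0,0,0,0,0],
])

```text
t: 51.05
tcp_pos: [0.6098, -0.1733, 0.1356]
tool_rot: [-0.003, 1.0, -0.002, 0.023]
force: [-0.2, -0.4, -3.3]
finger_gap: 0.532
```

```bash
python3 - <<'E'
from h import *
s=look([])
E
```

```text
tcp [ 0.6098 -0.1733  0.1356] yaw_y 0.007 z [ 0.047 -0.003 -0.999] F [-0.2 -0.4 -3.3] gap 0.532 t 51.0 q6 -2.05
```

Request:
jog_arm([
  [0,0.8,0.2,0,0.01],
  [0,1,0,0,0],
  [0,0.8,0,0,0],
  [0,0.2,0,0,0],
  [0,0,0,-1,0],
  [0,0,0,-1,0],
  [0,0,0,-1,0],
  [0,0,0,-1,0],
])

```text
t: 51.77
tcp_pos: [0.6375, -0.1749, 0.094]
tool_rot: [-0.006, 1.0, -0.002, 0.023]
force: [-0.1, 0.2, -4.0]
finger_gap: 0.532
```

Request:
jog_arm([
  [0,0,0,-1,0],
  [0,0,0,-0.6,0],
  [0,0,0,-0.3,0],
  [0,0,0,0,0],
  [0,0,0,0,0],
])

```text
t: 52.18
tcp_pos: [0.6332, -0.1733, 0.0665]
tool_rot: [-0.006, 1.0, 0.001, 0.018]
force: [0.0, -0.6, -4.0]
finger_gap: 0.53
```

```bash
python3 - <<'E'
from h import *
s=look([])
E
```

```text
tcp [ 0.6332 -0.1733  0.0665] yaw_y 0.011 z [ 0.036  0.001 -0.999] F [ 0.  -0.6 -4. ] gap 0.53 t 52.2 q6 -2.04
```

Request:
jog_arm([
  [0,0.35,0.3,0,0],
  [0,0.25,0,0,0],
  [0,0,0,0,0],
  [0,0,0,-0.4,0],
  [0,0,0,0,0],
  [0,0,0,0,0],
])

```text
t: 52.73
tcp_pos: [0.6422, -0.1706, 0.0653]
tool_rot: [-0.006, 1.0, -0.001, 0.021]
force: [1.1, -0.6, -3.7]
finger_gap: 0.529
```

```bash
python3 - <<'E'
from h import *
s=look([])
E
```

```text
tcp [ 0.6422 -0.1706  0.0653] yaw_y 0.012 z [ 0.042 -0.001 -0.999] F [ 1.1 -0.6 -3.7] gap 0.529 t 52.7 q6 -2.03
```

Request:
jog_arm([
  [0,-0.2,0,-0.4,0],
  [0,0,0,-0.4,0],
  [0,0,0,-0.4,0],
  [0,0,0,-0.4,0],
  [0,0,0,-0.3,0],
  [0,0,0,-0.1,0],
  [0,0,0,0,0],
])

```text
t: 53.37
tcp_pos: [0.6393, -0.1707, 0.0433]
tool_rot: [-0.006, 1.0, -0.001, 0.02]
force: [-0.9, 1.2, 0.6]
finger_gap: 0.533
```

Request:
jog_arm([
  [0,0,0,-0.12,0],
  [0,0,0,-0.12,0],
  [0,0,0,-0.12,0],
])

```text
t: 53.62
tcp_pos: [0.6393, -0.1707, 0.0432]
tool_rot: [-0.006, 1.0, -0.001, 0.021]
force: [-4.1, 0.5, 4.3]
finger_gap: 0.53
```

Request:
jog_arm([
  [0,0,0,-0.2,0],
  [0,0,0,-0.2,0],
])

```text
t: 53.78
tcp_pos: [0.6392, -0.1707, 0.0431]
tool_rot: [-0.006, 1.0, -0.001, 0.021]
force: [-6.1, 1.7, 11.0]
finger_gap: 0.533
```

Request:
jog_arm([
  [80,0,0,0,0],
  [80,0,0,0,0],
  [80,0,0,0,0],
  [80,0,0,1,0],
  [80,0,0,2,0],
  [80,0,0,3,0],
  [80,0,0,3,0],
  [80,0,0,3,0],
])

```text
t: 54.45
tcp_pos: [0.6373, -0.17, 0.1618]
tool_rot: [-0.006, 1.0, 0.001, 0.017]
force: [0.4, -0.3, -1.4]
finger_gap: 0.798
```

Request:
jog_arm([
  [80,-1,2,1,-0.02],
  [80,-1.1,3.6,0,-0.02],
  [80,-1.1,3.6,0,-0.02],
  [80,-1.1,3.6,0,-0.02],
  [80,-1.1,3.6,0,-0.02],
  [80,-1.1,3.6,0,-0.02],
  [80,-1.1,3.6,0,-0.02],
  [80,-1.1,3.6,0,-0.02],
])

```text
t: 55.12
tcp_pos: [0.5599, 0.098, 0.1898]
tool_rot: [0.085, 0.996, -0.009, 0.036]
force: [-0.4, -0.3, -0.1]
finger_gap: 0.797
```

Request:
jog_arm([
  [80,-1.1,3.6,0,-0.02],
  [80,-1.1,3.6,0,-0.02],
  [80,-1,2.5,0,-0.02],
  [80,-0.5,1,0,-0.02],
  [80,0,0,0,0],
  [80,0,0,0,0],
])

```text
t: 55.62
tcp_pos: [0.5191, 0.2182, 0.1942]
tool_rot: [0.122, 0.992, -0.008, 0.039]
force: [-0.2, 0.7, 1.0]
finger_gap: 0.8
```

```bash
python3 - <<'E'
from h import *
s=look(["loose_pack0_center"]);packs(s)
E
```

```text
tcp [0.5191 0.2182 0.1942] yaw_y -0.246 z [ 0.076 -0.025 -0.997] F [-0.2  0.7  1. ] gap 0.8 t 55.6 q6 -1.07
loose_pack0_center [([0.6351, 0.1804, 0.0187], 0.44)]
[340, 55, 16, 9, 107] [348.9, 58.2] {0.03: [0.4151, 0.2655], 0.05: [0.4171, 0.2636], 0.08: [0.42, 0.2608], 0.098: [0.4218, 0.2591]}
[558, 259, 59, 55, 849] [586.4, 285.8] {0.03: [0.6513, 0.4354], 0.05: [0.6375, 0.4222], 0.08: [0.6169, 0.4024], 0.098: [0.6045, 0.3905]}
[296, 315, 26, 29, 496] [308.6, 329.3] {0.03: [0.6337, 0.1768], 0.05: [0.6212, 0.1809], 0.08: [0.6023, 0.1869], 0.098: [0.591, 0.1905]}
```

Request:
jog_arm([
  [80,4,0,0,0],
  [80,0,0,0,0],
  [80,0,0,0,0],
])

```text
t: 55.97
tcp_pos: [0.5577, 0.2123, 0.1919]
tool_rot: [0.125, 0.991, -0.01, 0.035]
force: [-1.2, 0.5, 0.6]
finger_gap: 0.803
```

Request:
jog_arm([
  [80,-4,0,0,0],
  [80,0,0,0,0],
  [80,0,0,0,0],
])

```text
t: 56.22
tcp_pos: [0.5149, 0.2066, 0.1887]
tool_rot: [0.129, 0.991, -0.012, 0.032]
force: [1.9, -0.0, 0.5]
finger_gap: 0.8
```

Request:
jog_arm([
  [80,4,0,0,0],
  [80,0,0,0,0],
  [80,0,0,0,0],
])

```text
t: 56.47
tcp_pos: [0.546, 0.202, 0.1842]
tool_rot: [0.13, 0.991, -0.015, 0.022]
force: [-0.2, -0.2, -1.6]
finger_gap: 0.802
```

Request:
jog_arm([
  [80,0,0,-4,0],
  [80,0,0,0,0],
  [80,0,0,0,0],
])

```text
t: 56.72
tcp_pos: [0.5522, 0.2005, 0.1438]
tool_rot: [0.131, 0.991, -0.014, 0.026]
force: [0.7, 0.0, 1.0]
finger_gap: 0.798
```

Request:
jog_arm([
  [80,0,0,4,0],
  [80,0,0,0,0],
  [80,0,0,0,0],
])

```text
t: 56.97
tcp_pos: [0.5529, 0.1996, 0.1846]
tool_rot: [0.132, 0.991, -0.015, 0.023]
force: [-1.7, -0.8, -0.0]
finger_gap: 0.802
```

Request:
jog_arm([
  [80,-4,0,0,0],
  [80,0,0,0,0],
  [80,0,0,0,0],
  [80,4,0,0,0],
  [80,0,0,0,0],
  [80,0,0,0,0],
])

```text
t: 57.47
tcp_pos: [0.5426, 0.198, 0.1914]
tool_rot: [0.131, 0.991, -0.015, 0.022]
force: [-1.3, -0.9, -0.7]
finger_gap: 0.801
```

Request:
jog_arm([
  [80,-4,0,0,0],
  [80,0,0,0,0],
  [80,0,0,0,0],
  [80,4,0,0,0],
  [80,0,0,0,0],
  [80,0,0,0,0],
])

```text
t: 57.97
tcp_pos: [0.5341, 0.1965, 0.1923]
tool_rot: [0.131, 0.991, -0.017, 0.017]
force: [-1.4, 0.2, 0.2]
finger_gap: 0.8
```

```bash
python3 - <<'E'
from h import *
s=look([])
E
```

```text
tcp [0.5341 0.1965 0.1923] yaw_y -0.264 z [ 0.029 -0.038 -0.999] F [-1.4  0.2  0.2] gap 0.8 t 58.0 q6 -1.1
```

Request:
jog_arm([
  [80,0,4,0,0],
  [80,0,0,0,0],
  [80,0,0,0,0],
])

```text
t: 58.27
tcp_pos: [0.5423, 0.2383, 0.1968]
tool_rot: [0.132, 0.991, -0.014, 0.025]
force: [-0.9, 0.3, -0.1]
finger_gap: 0.796
```

```bash
python3 - <<'E'
from h import *
s=look([])
E
```

```text
tcp [0.5423 0.2383 0.1968] yaw_y -0.266 z [ 0.046 -0.035 -0.998] F [-0.9  0.3 -0.1] gap 0.796 t 58.3 q6 -1.03
```

Request:
jog_arm([
  [80,-3,0,0,0],
  [80,-3,0,0,0],
  [80,0,0,0,0],
  [80,0,0,0,0],
])

```text
t: 58.65
tcp_pos: [0.4839, 0.2385, 0.1992]
tool_rot: [0.133, 0.991, -0.012, 0.029]
force: [0.4, -0.7, -0.6]
finger_gap: 0.796
```

```bash
python3 - <<'E'
from h import *
s=look(["loose_pack0_center"],"w8.png");packs(s)
E
```

```text
tcp [0.4839 0.2385 0.1992] yaw_y -0.268 z [ 0.054 -0.032 -0.998] F [ 0.4 -0.7 -0.6] gap 0.796 t 58.6 q6 -1.0
loose_pack0_center [([0.636, -0.079, 0.0521], 0.47)]
[291, 352, 25, 27, 437] [303.2, 364.7] {0.03: [0.6333, 0.1781], 0.05: [0.6189, 0.1835], 0.08: [0.5973, 0.1916], 0.098: [0.5844, 0.1964]}
```

View pics/w8.png

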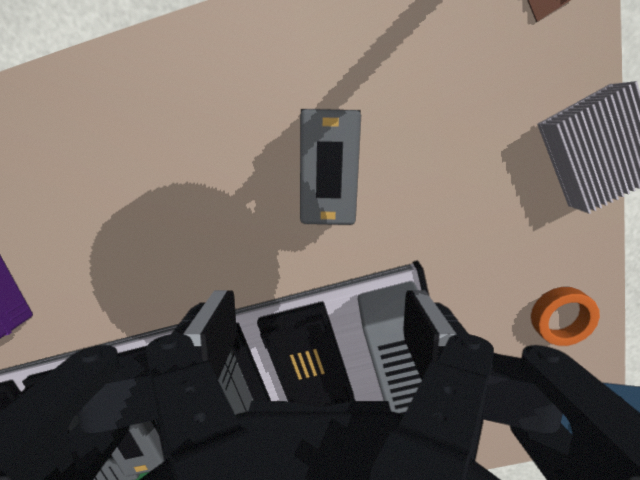

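```bash
python3 - <<'E'
from h import *
s=snapshot("wrist");pk(s,(330.5,122),(328,216));look([])
E
```

```text
pack [0.4524 0.2532] yaw -0.287 len 0.0723
tcp [0.4849 0.2385 0.1989] yaw_y -0.268 z [ 0.054 -0.032 -0.998] F [-0.1  0.2  0.1] gap 0.798 t 58.8 q6 -1.0
```

Request:
jog_arm([
  [80,-1,0.5,0,-0.01],
  [80,-1.2,0.5,0,-0.01],
  [80,-0.8,0.3,0,0],
  [80,0,0,-1,0],
  [80,0,0,-1.2,0],
  [80,0,0,-1.2,0],
  [80,0,0,-1.2,0],
  [80,0,0,-1.2,0],
])

```text
t: 59.52
tcp_pos: [0.4652, 0.253, 0.1425]
tool_rot: [0.145, 0.989, -0.009, 0.037]
force: [-0.8, -0.3, -0.2]
finger_gap: 0.799
```

Request:
jog_arm([
  [80,0,0,-1.2,0],
  [80,0,0,-1.2,0],
  [80,0,0,-1.2,0],
  [80,0,0,-0.8,0],
  [80,0,0,-0.3,0],
  [80,0,0,0,0],
  [80,0,0,0,0],
])

```text
t: 60.1
tcp_pos: [0.4694, 0.2529, 0.0907]
tool_rot: [0.145, 0.989, -0.009, 0.037]
force: [0.2, 0.3, -0.7]
finger_gap: 0.8
```

```bash
python3 - <<'E'
from h import *
s=look([])
E
```

```text
tcp [0.4694 0.2529 0.0907] yaw_y -0.292 z [ 0.071 -0.028 -0.997] F [ 0.2  0.3 -0.7] gap 0.8 t 60.1 q6 -0.91
```

Request:
jog_arm([
  [80,-4,0,0,0],
  [80,0,0,0,0],
  [80,0,0,0,0],
  [80,4,0,0,0],
  [80,0,0,0,0],
  [80,0,0,0,0],
])

```text
t: 60.65
tcp_pos: [0.4615, 0.2509, 0.0922]
tool_rot: [0.145, 0.989, -0.011, 0.033]
force: [-1.2, -0.8, -1.0]
finger_gap: 0.795
```

Request:
jog_arm([
  [80,-4,0,0,0],
  [80,0,0,0,0],
  [80,0,0,0,0],
  [80,4,0,0,0],
  [80,0,0,0,0],
  [80,0,0,0,0],
])

```text
t: 61.15
tcp_pos: [0.4558, 0.2492, 0.0927]
tool_rot: [0.144, 0.989, -0.012, 0.03]
force: [-0.5, -0.1, -0.0]
finger_gap: 0.803
```

```bash
python3 - <<'E'
from h import *
s=look([])
E
```

```text
tcp [0.4558 0.2492 0.0927] yaw_y -0.29 z [ 0.055 -0.033 -0.998] F [-0.5 -0.1 -0. ] gap 0.803 t 61.1 q6 -0.91
```

Request:
jog_arm([
  [80,-0.4,0.4,-0.6,0],
  [80,0,0,-0.8,0],
  [80,0,0,-0.8,0],
  [80,0,0,-0.8,0],
  [80,0,0,-0.8,0],
  [80,0,0,-0.8,0],
  [80,0,0,-0.8,0],
  [80,0,0,-0.6,0],
])

```text
t: 61.87
tcp_pos: [0.4557, 0.2554, 0.0285]
tool_rot: [0.144, 0.989, -0.01, 0.034]
force: [-0.2, -0.4, -0.3]
finger_gap: 0.799
```

Request:
jog_arm([
  [80,0,0,-0.3,0],
  [80,0,0,-0.2,0],
  [80,0,0,0,0],
  [80,0,0,0,0],
])

```text
t: 62.2
tcp_pos: [0.4544, 0.2548, 0.0204]
tool_rot: [0.144, 0.989, -0.011, 0.032]
force: [0.2, 0.9, 0.7]
finger_gap: 0.796
```

```bash
python3 - <<'E'
from h import *
s=look([]);packs(s)
E
```

```text
tcp [0.4544 0.2548 0.0204] yaw_y -0.289 z [ 0.061 -0.031 -0.998] F [0.2 0.9 0.7] gap 0.796 t 62.2 q6 -0.87
[310, 231, 17, 17, 108] [321.2, 242.7] {0.03: [0.4252, 0.2647], 0.05: [0.4185, 0.2668], 0.08: [0.4084, 0.27], 0.098: [0.4024, 0.272]}
```

Request:
jog_arm([
  [80,-0.1,-0.1,-0.4,0],
  [80,0,0,-0.4,0],
  [80,0,0,-0.1,0],
  [80,0,0,0,0],
  [80,0,0,0,0],
])

```text
t: 62.67
tcp_pos: [0.4544, 0.254, 0.012]
tool_rot: [0.144, 0.989, -0.01, 0.034]
force: [-1.1, -0.6, -0.9]
finger_gap: 0.802
```

Request:
jog_arm([
  [0,0,0,0,0],
  [0,0,0,0,0],
  [0,0,0,0,0],
  [0,0,0,0,0],
  [0,0,0,0,0],
  [0,0,0,0,0],
  [0,0,0,0.5,0],
  [0,0,0,1,0],
])

```text
t: 63.33
tcp_pos: [0.4525, 0.2532, 0.026]
tool_rot: [0.144, 0.989, -0.012, 0.031]
force: [-0.0, 0.3, -3.9]
finger_gap: 0.535
```

Request:
jog_arm([
  [0,0,0,2,0],
  [0,0,0,2,0],
  [0,0,0,2,0],
  [0,0,0,2,0],
  [0,0,0,1.2,0],
  [0,1,-0.5,0.5,0.03],
  [0,2,-0.8,0,0.05],
  [0,2.5,-1,0,0.05],
])

```text
t: 64.0
tcp_pos: [0.4981, 0.2305, 0.1325]
tool_rot: [0.074, 0.997, -0.011, 0.027]
force: [-0.4, -0.1, -2.3]
finger_gap: 0.53
```

Request:
jog_arm([
  [0,2.5,-1,0,0.05],
  [0,2.5,-1,0,0.05],
  [0,2.5,-0.8,0,0.04],
  [0,1.5,-0.5,0,0.02],
  [0,0.7,-0.2,0,0],
  [0,0,0,0,0],
  [0,0,0,0,0],
])

```text
t: 64.58
tcp_pos: [0.5998, 0.1913, 0.1368]
tool_rot: [-0.009, 1.0, -0.008, 0.029]
force: [-0.4, 0.3, -3.3]
finger_gap: 0.529
```

```bash
python3 - <<'E'
from h import *
s=look([])
E
```

```text
tcp [0.5998 0.1913 0.1368] yaw_y 0.018 z [ 0.057 -0.016 -0.998] F [-0.4  0.3 -3.3] gap 0.529 t 64.6 q6 -1.43
```

Request:
jog_arm([
  [0,0.8,-0.5,0,0],
  [0,1.2,-0.4,0,0],
  [0,1,0,0,0],
  [0,0.4,0,0,0],
  [0,0,0,-1,0],
  [0,0,0,-1,0],
  [0,0,0,-1,0],
  [0,0,0,-1,0],
])

```text
t: 65.3
tcp_pos: [0.6339, 0.184, 0.0952]
tool_rot: [-0.011, 1.0, -0.008, 0.028]
force: [0.4, -0.5, -4.1]
finger_gap: 0.533
```

Request:
jog_arm([
  [0,0,0,-1,0],
  [0,0,0,-0.6,0],
  [0,0,0,-0.3,0],
  [0,0,0,0,0],
  [0,0,0,0,0],
])

```text
t: 65.72
tcp_pos: [0.6287, 0.1838, 0.0677]
tool_rot: [-0.011, 1.0, -0.009, 0.022]
force: [0.2, -0.3, -2.9]
finger_gap: 0.532
```

```bash
python3 - <<'E'
from h import *
s=look([])
E
```

```text
tcp [0.6287 0.1838 0.0677] yaw_y 0.022 z [ 0.044 -0.017 -0.999] F [ 0.2 -0.3 -2.9] gap 0.532 t 65.7 q6 -1.45
```

Request:
jog_arm([
  [0,0.3,-0.2,0,0],
  [0,0.2,0,0,0],
  [0,0,0,0,0],
  [0,0,0,-0.4,0],
  [0,0,0,0,0],
  [0,0,0,0,0],
])

```text
t: 66.27
tcp_pos: [0.6368, 0.1818, 0.0665]
tool_rot: [-0.011, 1.0, -0.009, 0.025]
force: [-0.0, -0.2, -2.3]
finger_gap: 0.528
```

```bash
python3 - <<'E'
from h import *
s=look([])
E
```

```text
tcp [0.6368 0.1818 0.0665] yaw_y 0.022 z [ 0.051 -0.016 -0.999] F [-0.  -0.2 -2.3] gap 0.528 t 66.3 q6 -1.45
```

Request:
jog_arm([
  [0,-0.1,0,-0.4,0],
  [0,0,0,-0.4,0],
  [0,0,0,-0.4,0],
  [0,0,0,-0.4,0],
  [0,0,0,-0.3,0],
  [0,0,0,-0.15,0],
  [0,0,0,0,0],
])

```text
t: 66.9
tcp_pos: [0.6349, 0.1818, 0.0432]
tool_rot: [-0.011, 1.0, -0.009, 0.025]
force: [-0.8, 0.4, 0.3]
finger_gap: 0.534
```

Request:
jog_arm([
  [0,0,0,-0.12,0],
  [0,0,0,-0.12,0],
  [0,0,0,-0.12,0],
])

```text
t: 67.15
tcp_pos: [0.6349, 0.1818, 0.0431]
tool_rot: [-0.012, 1.0, -0.009, 0.025]
force: [-2.5, -1.3, 3.0]
finger_gap: 0.532
```

Request:
jog_arm([
  [0,0,0,-0.2,0],
  [0,0,0,-0.2,0],
])

```text
t: 67.32
tcp_pos: [0.6348, 0.1818, 0.043]
tool_rot: [-0.012, 1.0, -0.009, 0.025]
force: [-5.0, -0.3, 10.6]
finger_gap: 0.53
```

Request:
jog_arm([
  [80,0,0,0,0],
  [80,0,0,0,0],
  [80,0,0,0,0],
  [80,0,0,1,0],
  [80,0,0,2,0],
  [80,0,0,3,0],
  [80,0,0,3,0],
  [80,0,0,3,0],
])

```text
t: 67.98
tcp_pos: [0.6321, 0.1813, 0.1621]
tool_rot: [-0.012, 1.0, -0.009, 0.02]
force: [-0.5, 0.5, -0.3]
finger_gap: 0.8
```

Request:
jog_arm([
  [80,0,-1,3,0],
  [80,0,-2.5,2,0],
  [80,0,-3,2,0],
  [80,0,-3,0,0],
  [80,0,-3,0,0],
  [80,0,-3,0,0],
  [80,0,-1,0,0],
  [80,0,0,0,0],
])

```text
t: 68.65
tcp_pos: [0.6385, 0.0124, 0.2531]
tool_rot: [-0.014, 0.999, -0.01, 0.036]
force: [0.2, 0.2, 0.8]
finger_gap: 0.801
```

```bash
python3 - <<'E'
from h import *
s=look(["mains_button_top"],"w9.png");packs(s)
E
```

```text
tcp [0.6385 0.0124 0.2531] yaw_y 0.028 z [ 0.072 -0.018 -0.997] F [0.2 0.2 0.8] gap 0.801 t 68.7 q6 -1.75
mains_button_top [([0.6385, -0.2675, 0.0887], 0.78)]
[173, 44, 14, 8, 104] [179.3, 47.8] {0.03: [0.5109, -0.1179], 0.05: [0.5137, -0.1105], 0.08: [0.518, -0.0994], 0.098: [0.5206, -0.0927]}
[101, 154, 14, 7, 94] [107.4, 157.0] {0.03: [0.6088, -0.1981], 0.05: [0.6062, -0.1862], 0.08: [0.6023, -0.1684], 0.098: [0.6, -0.1577]}
[204, 154, 14, 7, 97] [210.6, 157.0] {0.03: [0.6058, -0.096], 0.05: [0.6034, -0.0898], 0.08: [0.5997, -0.0805], 0.098: [0.5976, -0.075]}
[310, 158, 15, 7, 102] [316.9, 161.0] {0.03: [0.6064, 0.0073], 0.05: [0.604, 0.0077], 0.08: [0.6003, 0.0084], 0.098: [0.598, 0.0088]}
[521, 159, 15, 7, 99] [528.0, 162.0] {0.03: [0.6004, 0.2103], 0.05: [0.5983, 0.1995], 0.08: [0.5951, 0.1832], 0.098: [0.5932, 0.1734]}
[420, 162, 16, 7, 106] [427.6, 165.0] {0.03: [0.6067, 0.1143], 0.05: [0.6042, 0.1088], 0.08: [0.6005, 0.1006], 0.098: [0.5983, 0.0956]}
[411, 248, 14, 7, 87] [417.7, 250.6] {0.03: [0.6952, 0.1151], 0.05: [0.6878, 0.1095], 0.08: [0.6767, 0.1012], 0.098: [0.67, 0.0962]}
[254, 312, 14, 10, 113] [260.3, 316.5] {0.03: [0.7808, -0.0517], 0.05: [0.7686, -0.048], 0.08: [0.7504, -0.0424], 0.098: [0.7394, -0.039]}
[288, 322, 16, 24, 202] [295.4, 334.0] {0.03: [0.802, -0.012], 0.05: [0.7887, -0.0105], 0.08: [0.7687, -0.0082], 0.098: [0.7566, -0.0068]}
```

View pics/w9.png

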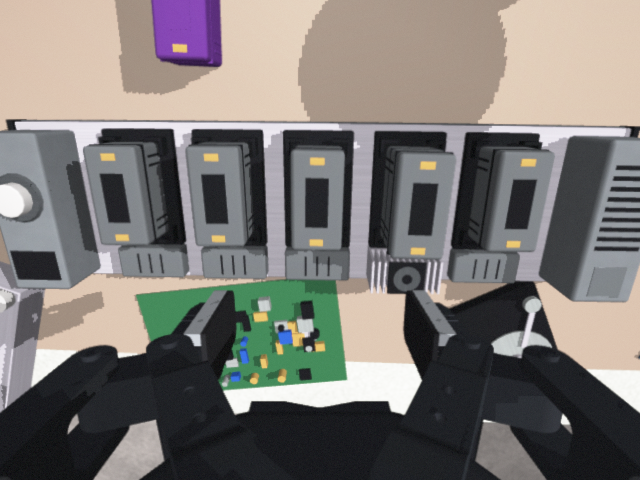

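All five packs are seated: the label rows line up with the cradles, and the tall one is in front of the finned sink. The button at (15,200) is out. Next is the switch-on press.

Request:
jog_arm([
  [0,0,-2,0,0],
  [0,0,-3.5,0,0],
  [0,0,-3.5,0,0],
  [0,0,-3.5,0,0],
  [0,0,-3.5,0,0],
  [0,0,-3.5,0,0],
  [0,0,-2.5,0,0],
  [0,0,-1.5,0,0],
])

```text
t: 69.42
tcp_pos: [0.639, -0.2065, 0.2503]
tool_rot: [-0.028, 0.999, -0.003, 0.034]
force: [-0.6, 0.8, -0.4]
finger_gap: 0.001
```

Request:
jog_arm([
  [0,0,-0.8,0,0],
  [0,0,0,0,0],
  [0,0,0,-1,0],
  [0,0,0,-2,0],
  [0,0,0,-2,0],
  [0,0,0,-2,0],
  [0,0,0,0,0],
  [0,0,0,0,0],
])

```text
t: 70.08
tcp_pos: [0.6405, -0.2021, 0.1754]
tool_rot: [-0.033, 0.999, -0.0, 0.033]
force: [0.2, -0.6, 0.3]
finger_gap: 0.003
```

```bash
python3 - <<'E'
from h import *
s=look(["mains_button_top"])
E
```

```text
tcp [ 0.6405 -0.2021  0.1754] yaw_y 0.067 z [ 0.066  0.002 -0.998] F [ 0.2 -0.6  0.3] gap 0.003 t 70.1 q6 -2.14
mains_button_top [([0.6388, -0.2667, 0.0874], 0.57)]
```

Request:
jog_arm([
  [0,0,-1.5,0,0],
  [0,0,-2.5,0,0],
  [0,0,-1.5,0,0],
  [0,0,-0.6,0,0],
  [0,0,0,0,0],
  [0,0,0,0,0],
  [0,0,0,-1,0],
  [0,0,0,-1,0],
])

```text
t: 70.85
tcp_pos: [0.6452, -0.2701, 0.1652]
tool_rot: [-0.034, 0.999, -0.005, 0.041]
force: [-0.0, -0.4, -0.3]
finger_gap: -0.001
```

Request:
jog_arm([
  [0,0,0,-1.2,0],
  [0,0,0,-1.2,0],
  [0,0,0,-1,0],
  [0,0,0,-0.5,0],
  [0,0,0,0,0],
  [0,0,0,0,0],
])

```text
t: 71.35
tcp_pos: [0.6417, -0.2647, 0.1151]
tool_rot: [-0.035, 0.999, -0.001, 0.036]
force: [0.2, 0.3, 0.3]
finger_gap: -0.001
```

```bash
python3 - <<'E'
from h import *
s=look([])
E
```

```text
tcp [ 0.6417 -0.2647  0.1151] yaw_y 0.071 z [ 0.072  0.    -0.997] F [0.2 0.3 0.3] gap -0.001 t 71.3 q6 -2.24
```

Request:
jog_arm([
  [0,-0.3,-0.15,-0.6,0],
  [0,0,0,-0.6,0],
  [0,0,0,-0.4,0],
  [0,0,0,-0.2,0],
  [0,0,0,0,0],
  [0,0,0,0,0],
])

```text
t: 71.9
tcp_pos: [0.6395, -0.2673, 0.0973]
tool_rot: [-0.035, 0.999, -0.002, 0.037]
force: [0.7, 0.0, 0.7]
finger_gap: 0.004
```

Request:
jog_arm([
  [0,0,0,0,0],
])

```text
t: 71.98
tcp_pos: [0.6396, -0.2674, 0.0973]
tool_rot: [-0.035, 0.999, -0.002, 0.038]
force: [0.0, -0.0, -0.1]
finger_gap: 0.001
```

Request:
jog_arm([
  [0,0,0,-0.3,0],
  [0,0,0,-0.2,0],
  [0,0,0,-0.12,0],
  [0,0,0,-0.09,0],
  [0,0,0,-0.09,0],
  [0,0,0,-0.09,0],
  [0,0,0,-0.09,0],
  [0,0,0,-0.09,0],
])

```text
t: 72.65
tcp_pos: [0.6404, -0.2678, 0.0869]
tool_rot: [-0.035, 0.999, -0.003, 0.038]
force: [-0.1, 0.5, 1.1]
finger_gap: -0.002
```

Request:
jog_arm([
  [0,0,0,-0.09,0],
  [0,0,0,-0.09,0],
  [0,0,0,-0.09,0],
  [0,0,0,-0.09,0],
  [0,0,0,-0.09,0],
])

```text
t: 73.07
tcp_pos: [0.6404, -0.2678, 0.0832]
tool_rot: [-0.035, 0.999, -0.003, 0.039]
force: [-0.9, -0.2, 2.3]
finger_gap: -0.0
```

Request:
jog_arm([
  [0,0,0,-0.09,0],
  [0,0,0,-0.09,0],
  [0,0,0,-0.09,0],
])

```text
t: 73.32
tcp_pos: [0.6404, -0.2678, 0.0807]
tool_rot: [-0.035, 0.999, -0.003, 0.039]
force: [-1.0, 0.5, 2.2]
finger_gap: 0.0
```

Request:
jog_arm([
  [0,0,0,-0.09,0],
  [0,0,0,-0.09,0],
  [0,0,0,-0.09,0],
])

```text
t: 73.57
tcp_pos: [0.6404, -0.2678, 0.078]
tool_rot: [-0.036, 0.999, -0.003, 0.039]
force: [-1.0, 0.5, 3.6]
finger_gap: -0.003
```

Request:
jog_arm([
  [0,0,0,-0.09,0],
  [0,0,0,-0.09,0],
  [0,0,0,-0.12,0],
])

```text
t: 73.82
tcp_pos: [0.6405, -0.2679, 0.077]
tool_rot: [-0.036, 0.999, -0.003, 0.039]
force: [-4.2, 1.5, 10.5]
finger_gap: 0.001
```

Request:
jog_arm([
  [0,0,0,-0.12,0],
  [0,0,0,-0.12,0],
])

```text
t: 73.98
tcp_pos: [0.6404, -0.2678, 0.0771]
tool_rot: [-0.036, 0.999, -0.004, 0.039]
force: [-1.9, 0.8, 8.6]
finger_gap: 0.004
```

At the stop (10 N). I'm releasing slowly and checking for contact at 0.0845.

Request:
jog_arm([
  [0,0,0,0.15,0],
  [0,0,0,0.15,0],
  [0,0,0,0.15,0],
  [0,0,0,0.15,0],
  [0,0,0,0.1,0],
  [0,0,0,0,0],
])

```text
t: 74.48
tcp_pos: [0.6407, -0.268, 0.084]
tool_rot: [-0.036, 0.999, -0.004, 0.039]
force: [-0.4, -0.0, -0.2]
finger_gap: -0.002
```

Request:
jog_arm([
  [0,0,0,0,0],
])

```text
t: 74.57
tcp_pos: [0.6407, -0.2679, 0.0836]
tool_rot: [-0.036, 0.999, -0.004, 0.039]
force: [0.7, 0.1, 0.2]
finger_gap: -0.0
```

Request:
jog_arm([
  [0,0,0,0,0],
])

```text
t: 74.65
tcp_pos: [0.6407, -0.2679, 0.0831]
tool_rot: [-0.036, 0.999, -0.004, 0.039]
force: [-0.0, 0.5, 0.4]
finger_gap: -0.002
```

Request:
jog_arm([
  [0,0,0,1,0],
  [0,0,0,2,0],
  [0,0,0,3,0],
  [0,0,0,3,0],
  [0,-1,0,3,0],
  [0,-3,0,1,0],
  [0,-3,0,0,0],
  [0,0,0,0,0],
])

```text
t: 75.32
tcp_pos: [0.568, -0.2665, 0.2196]
tool_rot: [-0.037, 0.999, -0.004, 0.038]
force: [-0.6, -0.0, -0.4]
finger_gap: -0.005
```

```bash
python3 - <<'E'
from h import *
s=look(["mains_button_top"])
c=snapshot("scene");print([np.round(d["centre"],4).tolist() for d in models.pinpoint(c,"mains_button_top")],[np.round(d["centre"],4).tolist() for d in models.pinpoint(c,"tall_pack_center")])
g=cv2.cvtColor(c["image"],cv2.COLOR_RGB2GRAY);print(g[293:308,200])
save(c,"s3.png",(90,180,540,370),1.7)
E
```

```text
tcp [ 0.568  -0.2665  0.2196] yaw_y 0.074 z [ 0.077 -0.004 -0.997] F [-0.6 -0.  -0.4] gap -0.005 t 75.3 q6 -2.3
mains_button_top []
[[0.6421, -0.2661, 0.0824]] [[0.6363, 0.0925, 0.0661]]
[132 130 105 198 236 231 232 231 232 230 232 235 218 159 102]
```

View pics/s3.png

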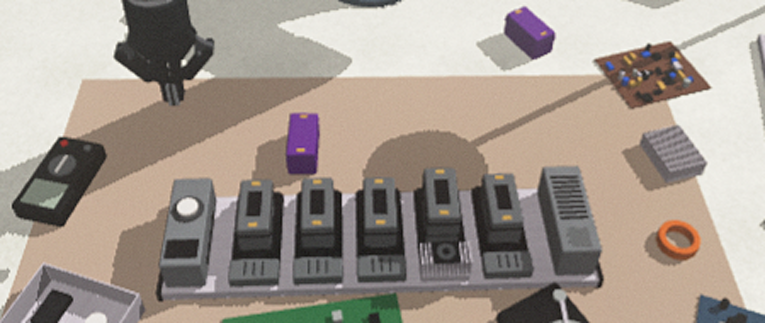

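```bash
python3 -c "
from station import workorder
print(workorder.sign_off())"
```

```text
the job is handed in; nothing more can be done
None
```

The job is done and handed in at about 75 s.

**What I did**
- The button had been left in, so I pressed it once to the stop. It sprang out: about 2 N of contact at z = 0.0844, where there was no contact before.
- The tall pack went from cradle A to a spare cradle while the small pack moved from the fast cradle to A. The tall pack then went into the fast cradle.
- I set the three grey loose packs down in the three empty cradles. I left the purple look-alikes, multimeter, heat sink and tape roll alone.
- With all packs in place I pressed the button to its stop once more, at about 10 N.

**Last checks**
- **Packs:** the pictures show all five upright and between their corner guides, with the tall one in front of the finned sink. Each met the pocket floor at about the expected height.
- **Button:** it stays latched in. There was no contact at 0.083 to 0.084 m on the way up, and in the scene picture the cap looks as it did when latched at the start; the network put it at 0.082.
- **Not clean:**
  - The tool built up a tilt of up to about 4° during fast moves.
  - The packs went down up to about 1.5° off level, so an edge may have settled by 1 to 2 mm on release.
  - The network missed the button in the last wrist picture, so that check rests on contact and the scene picture.

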